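Change over the bonding jig: drive out the stuck stops and fit the flat plate

ROBOT

A 7-joint arm with a two-finger parallel gripper is mounted at the origin on a cart in front of the work surface, level with it; the furniture and walls round the work are solid. World frame = base frame: x ahead of the robot, y to its left, z up, the work surface at z = 0. Lengths are in m, angles in rad, forces in N, time in s.
With the tool pointing down it reaches from about 0.425 to 0.925 m from the base axis. Payload 6.8 kg.
Tool frame: the origin (TCP) lies on the centre line of the jaws, within the pads' length; the fingertips stand 8 mm ahead of it and the grasp point (between the pads) lies 11 mm behind it (bot.tips_ahead is the distance from the TCP to the fingertips, in m); z points along the fingers, y is the line along which they close (so a half turn about z gives the same grasp; the last joint's range is limited). The gripper opens to 85 mm and grips with 20 to 120 N. Pads are 22 mm wide; open, the fingers measure 114 mm over their backs; the gripper's body (76 mm by 85 mm) begins 54 mm behind the grasp point. The pads swing forward as they close: fully open they stand 13 mm farther back than shut.
Start: joints at [-1.241, 0.477, 0.022, 1.555, -0.011, 1.109, -0.083], TCP at [0.286, 0.611, 0.201] pointing down, gripper open.
Joint ranges: [-2.96, 2.96], [-0.34, 2.1], [-1.41, 1.46], [0.24, 2.44], [-1.37, 4.51], [0.17, 1.92], [-2.96, 2.96]. Speed limits (rad/s): [2.39, 2.39, 3.14, 3.14, 3.14, 3.14, 3.14].

INTERFACE

Orientations are given as a unit quaternion [w, x, y, z].
In Python, from station import bot gives the robot as it stands.
- The arm moves only by the tool send_rows, never from a script. Its argument "deltas" is text: rows parted by semicolons, each of 4 numbers parted by spaces: the shift along the tool's x, y, z in m, then the turn about the tool's z in degrees. In form: x y z spin; .... A call has 1 to 5 rows; each row is the pose to reach, as a shift and turn from the pose commanded when the call began, along the tool's axes at that moment; what a row does not reach only later rows make up. A row lasts 1/10 s, in which the tool goes at most 50 mm and 8.59 degrees, less where a joint would pass 70% of its speed; a pose out of reach is approached as far as the arm can. A call with a gripper value outside its range is refused whole. "claw" is the opening, from 0 (shut) to 1 (fully open), set as the call begins (left out, the last holds). The fingers move at their own pace and stop on an object; "force" is the grip in N (left out, the last holds). Time passes only in rows, so rows that repeat a pose let the fingers close. It gives the time, the measured TCP pose, the force, the opening and the grip force at its end, in the units of the state.
- bot.get_obs(): the state, without advancing time (a new reading comes with each control period).
- bot.read_camera(name): name is "scene" or "side" or "wrist"; returns a dict with "img" (384x512x3 uint8, red, green, blue), "depth" (384x512 float32, m along the optical axis (not along the pixel's ray), 0 where there is no reading), "fx", "fy", "cx", "cy" (pixels), "camera_from_world" (4x4, takes a point from world to camera coordinates). Camera axes: x right, y up, looking along -z (the intrinsics and any distortion apply to the point x, -y, -z); pixel columns grow to the right and rows downward; lengths in m; the calibration is good to about 2 mm. The wrist camera is an equidistant fisheye: a pixel r from the principal point sees the ray r / f radians off the axis. A picture is of the moment at which its call begins.
- bot.hand_in(): hands the job in; it is judged then, once.
Trained networks look in a picture, given as the dict that the camera call returned (one of the last four; its "shot" number tells which), for a name from the list of things; names that differ only in an ending like _2 or _b are one class to them, and where a whole thing is asked for, a point or a joint stands for the part that bears it (a point fixed in the world has none). Each returns a list of dicts, best first, with "confidence" (0 to 1); they miss things now and then, are a little off and sometimes report something else, mostly with a low value. They report only what shows in the picture. A call takes as long as a camera call.
- bot.masks_of(picture, query): "mask" (384x512 bool, what is visible of it).
- bot.landmark_of(picture, query): "xyz" ([x, y, z] in m, in world coordinates, good to about 4 mm: a listed point, or the origin of a listed thing).
The state is a dict: "t": time; "q": joint angles; "joint_vel": joint speeds; "joint_torque": joint torques, N m; "eef_pos": TCP position; "tool_rot": TCP orientation; "contact_force": force on the tool from outside, world axes, zero at the start; "torque": the same for the moment, N m; "gripper_width": opening from 0.0 (shut) to 1.0 (fully open); "grasp_force": force on a finger pad.
Only numpy, scipy, OpenCV 4.12 (cv2) and the standard library are available. Lean on these libraries where they do the work, as an engineer would, in place of code of your own. Each camera call takes 0.05 s, during which the arm holds its last target. There are 200 camera calls.

TASK

Change the bonding jig over to flat work. The orange stops are stuck under the dark rails of their slots: drive each one along its slot with the white nylon block, not touching a stop with the gripper until it is clear of the rails, then lift it out and stand it upright in a bay of the black tray. Put the block back standing on the blue mat, and lower the green plate over the two pins until it lies flush on the jig; leave the tape roll, the tin and the brush beside the work where they are.

Things in the scene. Friction and masses are not known exactly. Their poses are not given: they have to be found in the camera images.
- jig_top (a point): bonding jig, a fixed grey metal bed 214 x 180 mm (x, y), 22 mm high; point at the centre of its flat top face, z up; its +y side faces the robot's right. Four T-slots run along its y axis, middles at x = -75, -25, +25, +75 mm, from y = -74 to +74 mm, 35 mm wide, floor 14 mm below the top; closed by flat end walls at both ends.
- jig_rails (a point): middle of the railed half of the jig, on its top face, axes as the jig. From y = +4 to +74 mm of the jig dark steel rails, flush with the top, cover the slots but for 24 mm gaps and hold a stop down by its foot. A stop starts here, its centre 36 to 44 mm to +y of the jig centre, its head 34 mm above the top, pinched by a spring strip; about 10 to 20 N towards -y drives it.
- jig_open (a point): middle of the open half of the jig, 14 mm below the top, at the height of the slot floors, axes as the jig. From y = -74 to +4 mm of the jig the slots have no rails: a stop slides easily here and can be lifted straight up once its centre is 24 to 46 mm to -y of the jig centre.
- pin_1 (a point): foot of a steel pin on the top face of the jig, at (x, y) = (-50, +81) mm of the jig: 10 mm thick, 20 mm high, straight for 12 mm, then tapering to 4 mm thick at its tip.
- pin_2 (a point): foot of the other pin, alike, at (+50, -81) mm of the jig.
- stop1_mid (a point): one of four equal orange stops (3 or 4 present), an upside-down T: foot 32 x 56 x 7.5 mm (x, y, z), on it an upright head 18 x 50 mm (x, y) and 40.5 mm high; 48 mm high in all, 90 g. Point at its centre, 24 mm above its underside; z up, y along its length and its slot.
- stop2_mid (a point): one of four equal orange stops (3 or 4 present), an upside-down T: foot 32 x 56 x 7.5 mm (x, y, z), on it an upright head 18 x 50 mm (x, y) and 40.5 mm high; 48 mm high in all, 90 g. Point at its centre, 24 mm above its underside; z up, y along its length and its slot.
- stop3_mid (a point): one of four equal orange stops (3 or 4 present), an upside-down T: foot 32 x 56 x 7.5 mm (x, y, z), on it an upright head 18 x 50 mm (x, y) and 40.5 mm high; 48 mm high in all, 90 g. Point at its centre, 24 mm above its underside; z up, y along its length and its slot.
- stop4_mid (a point): one of four equal orange stops (3 or 4 present), an upside-down T: foot 32 x 56 x 7.5 mm (x, y, z), on it an upright head 18 x 50 mm (x, y) and 40.5 mm high; 48 mm high in all, 90 g. Point at its centre, 24 mm above its underside; z up, y along its length and its slot.
- drift_mid (a point): white nylon block with a grey band near the top, 28 x 50 x 100 mm (x, y, z), loose, standing upright on the blue mat, 130 to 210 g. Point at its centre, 50 mm up.
- mat: blue silicone mat 90 x 90 x 2 mm, fixed on the table; origin at the centre of its underside.
- tray: black open tray, fixed, 208 x 90 mm outside (x, y), walls 4 mm thick and 22 mm high, floor 4 mm; walls across x part it into four equal bays of about 47 x 82 mm inside, with centres at x = -76.5, -25.5, +25.5, +76.5 mm. Origin at the centre of its underside.
- plate_grip (a point): green plate, loose, 150 x 184 x 8 mm (x, y, z), 280 to 460 g, with a black grip bar 18 x 96 x 16 mm (x, y, z) along its y axis across the middle, the bar's top 48 mm and its underside 32 mm above the plate's underside. Point at the middle of the bar, 40 mm above the plate's underside, z up. Two through holes of 12 mm at (x, y) = (-50, +81) and (+50, -81) mm; fits the pins either way round.
- tape_roll: bystander: black tape roll; leave alone
- solder_paste: bystander: small yellow and purple tin; leave alone
- dust_brush: bystander: small brush; leave alone

How it is judged:
On the way, in this order (a step that is already met when the one before it is completed fails the run):
1. every stop stands upright in the tray (x of stop1_mid in the frame of tray between -0.095 and 0.095 m and y of stop1_mid in the frame of tray between -0.037 and 0.037 m and z of stop1_mid in the frame of tray between 0.022 and 0.033 m and angle between each of stop1_mid, stop2_mid, stop3_mid, stop4_mid's own z axis and vertical below 0.12 rad and linear speed of each of stop1, stop2, stop3, stop4 below 0.02 m/s and x of stop2_mid in the frame of tray between -0.095 and 0.095 m and y of stop2_mid in the frame of tray between -0.037 and 0.037 m and z of stop2_mid in the frame of tray between 0.022 and 0.033 m and x of stop3_mid in the frame of tray between -0.095 and 0.095 m and y of stop3_mid in the frame of tray between -0.037 and 0.037 m and z of stop3_mid in the frame of tray between 0.022 and 0.033 m and x of stop4_mid in the frame of tray between -0.095 and 0.095 m and y of stop4_mid in the frame of tray between -0.037 and 0.037 m and z of stop4_mid in the frame of tray between 0.022 and 0.033 m), for 0.2 s.
2. the plate lies flush on the jig over both pins (x of plate_grip in the frame of jig_top between -0.003 and 0.003 m and y of plate_grip in the frame of jig_top between -0.003 and 0.003 m and z of plate_grip in the frame of jig_top between 0.037 and 0.042 m and angle between plate_grip's own z axis and vertical below 0.02 rad and angle between the y axis of plate_grip and the y axis of jig_top, either way round below 0.04 rad and linear speed of plate below 0.02 m/s), for 0.2 s.
At the end, for the whole second after the job is handed in: every stop stands upright (within 7 degrees) on the floor of the tray; the plate lies flush on the jig over both pins (within 3 mm of its centre and about 2 mm of height, level); the block stands upright with its middle over the mat; all at rest (all of step 1 and all of step 2 and x of drift_mid in the frame of mat between -0.045 and 0.045 m and y of drift_mid in the frame of mat between -0.045 and 0.045 m and z of drift_mid in the frame of mat between 0.046 and 0.057 m and angle between drift_mid's own z axis and vertical below 0.08 rad and linear speed of drift below 0.02 m/s); the robot touches nothing.
It fails at once if the gripper or arm touches a stop that is still under its rails ((x of stop1_mid in the frame of jig_top between -0.1 and 0.1 m and y of stop1_mid in the frame of jig_top between -0.02 and 0.07 m and z of stop1_mid in the frame of jig_top below 0.018 m and contact force between any of the fingers, the arm and stop1 above 1 N) or (x of stop2_mid in the frame of jig_top between -0.1 and 0.1 m and y of stop2_mid in the frame of jig_top between -0.02 and 0.07 m and z of stop2_mid in the frame of jig_top below 0.018 m and contact force between any of the fingers, the arm and stop2 above 1 N) or (x of stop3_mid in the frame of jig_top between -0.1 and 0.1 m and y of stop3_mid in the frame of jig_top between -0.02 and 0.07 m and z of stop3_mid in the frame of jig_top below 0.018 m and contact force between any of the fingers, the arm and stop3 above 1 N) or (x of stop4_mid in the frame of jig_top between -0.1 and 0.1 m and y of stop4_mid in the frame of jig_top between -0.02 and 0.07 m and z of stop4_mid in the frame of jig_top below 0.018 m and contact force between any of the fingers, the arm and stop4 above 1 N)).
It fails at once if the tape roll, the tin or the brush is pushed more than 4 cm away (distance of any of tape_roll, solder_paste, dust_brush from where it was at the start of the episode above 0.04 m).
Of stop1, stop2, stop3, stop4 only 3 to 4 are there at a start; the rules pass over those that are not, and their reading is None.
At some moment in a run one of plate may be knocked a few centimetres aside while the robot is not near it.
Once in a run the grip may slacken for a moment while it holds something.
It also fails if it takes over 210 s, if anything falls off the work surface, if the arm or the gripper's body presses on something with over 40 N, if the wrist force passes 120 N, or if a joint passes its speed limit or range.

## Working session

There is one attempt and no reset: what is moved stays moved. The work goes in short steps, Python scripts to look and compute and a tool call to move; the robot and the scene stay as the last step left them, time stands still between calls to the robot, and variables do not carry over. Pictures are saved under pics/ and viewed, at most 14 in all, crops included, and the job is handed in when it is done.

Besides the shell and the picture viewer there is one more tool, called after "Request:" by a JSON object that holds its "name" and its "arguments", one argument or row to a line. send_rows: Moves the arm, as the interface text tells. Its arguments: {"type":"object","properties":{"deltas":{"type":"string"},"claw":{"type":"number"},"force":{"type":"number"}},"required":["deltas"]}

```bash
mkdir -p pics; ls
cat > h.py <<'E'
from station import bot
import numpy as np, cv2
def save(p,n): cv2.imwrite('pics/'+n,cv2.cvtColor(p['img'],cv2.COLOR_RGB2BGR))
def cloud(p):
    d=p['depth'];v,u=np.mgrid[:d.shape[0],:d.shape[1]]
    c=np.stack([(u-p['cx'])/p['fx']*d,-(v-p['cy'])/p['fy']*d,-d],-1)
    T=np.linalg.inv(p['camera_from_world'])
    return c@T[:3,:3].T+T[:3,3]
def st():
    o=bot.get_obs();print('t',round(o['t'],2),'p',np.round(o['eef_pos'],4),'q',np.round(o['tool_rot'],4),'f',np.round(o['contact_force'],1),'g',round(o['gripper_width'],3),o['grasp_force'])
    return o
E
python3 - <<'E'
from h import *
o=st()
for n in ['scene','side']:
    p=bot.read_camera(n);save(p,n+'0.png');print(n,np.round(np.linalg.inv(p['camera_from_world']),3).tolist())
    for q in ['jig_top','pin_1','stop1_mid','drift_mid','mat','tray','plate_grip','tape_roll','solder_paste','dust_brush']:
        print(q,[(np.round(r['xyz'],4).tolist(),round(r['confidence'],2)) for r in bot.landmark_of(p,q)])
E
```

```text
pics
t 0.0 p [0.2859 0.6107 0.1995] q [-1.000e-04  2.171e-01  9.761e-01 -1.000e-03] f [ 0.2 -0.6  0.3] g 0.995 0.0
scene [[-0.635, 0.413, -0.652, -0.114], [-0.772, -0.351, 0.53, 0.549], [-0.01, 0.841, 0.542, 0.631], [0.0, 0.0, 0.0, 1.0]]
jig_top [([0.5322, 0.06, 0.0253], 0.67)]
pin_1 [([0.5775, -0.0247, 0.0226], 0.92), ([0.4873, 0.1402, 0.0202], 0.73)]
stop1_mid []
drift_mid [([0.3734, 0.2355, 0.0474], 0.58)]
mat [([0.3795, 0.2417, 0.0011], 0.74), ([0.5805, -0.0242, 0.0228], 0.18)]
tray [([0.6116, -0.2017, 0.0009], 0.89)]
plate_grip [([0.4288, -0.2073, 0.0408], 0.94)]
tape_roll [([0.7131, 0.1091, 0.0027], 0.68)]
solder_paste [([0.5053, 0.2082, -0.0033], 0.97)]
dust_brush [([0.7149, 0.0028, 0.0045], 0.72)]
side [[-0.926, 0.138, -0.352, 0.174], [-0.378, -0.353, 0.856, 0.903], [-0.006, 0.925, 0.379, 0.452], [0.0, 0.0, 0.0, 1.0]]
jig_top [([0.5326, 0.0599, 0.022], 0.86), ([0.3826, 0.2365, -0.0009], 0.28)]
pin_1 [([0.4877, 0.1428, 0.0232], 0.64)]
stop1_mid []
drift_mid [([0.3743, 0.2327, 0.0513], 0.73)]
mat [([0.3817, 0.235, -0.0021], 0.86)]
tray []
plate_grip [([0.4311, -0.2038, 0.0408], 0.76)]
tape_roll [([0.7136, 0.1151, 0.0019], 0.62)]
solder_paste [([0.502, 0.2104, -0.0008], 0.57), ([0.7148, 0.1132, 0.0021], 0.5)]
dust_brush [([0.5349, 0.017, 0.0266], 0.46)]
```

View pics/scene0.png

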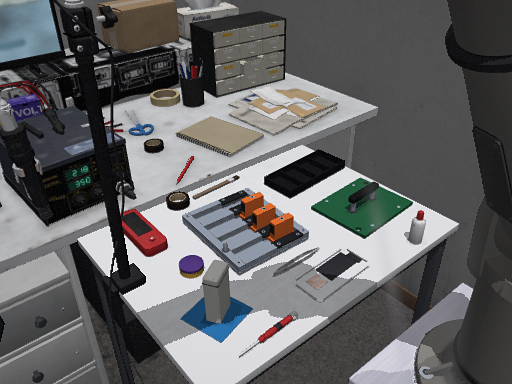

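View pics/side0.png

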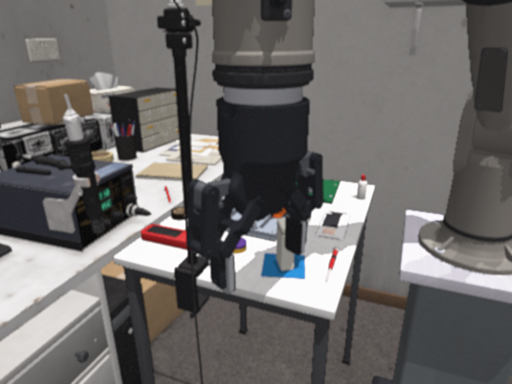

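The scene view shows the jig at about (245,228), with three orange stops at (250,205), (262,217) and (282,228). The block stands on the mat at (215,290), the tray is at (305,170) and the plate at (362,205). The arm blocks most of the side view.

Run:
```python
from h import *
p=bot.read_camera('scene');P=cloud(p);ok=p['depth']>0
im=p['img'].astype(int);hsv=cv2.cvtColor(p['img'],cv2.COLOR_RGB2HSV)
def rect(m,z0,z1,t):
    m=m&ok&(P[...,2]>z0)&(P[...,2]<z1);n,l,s,c=cv2.connectedComponentsWithStats(m.astype(np.uint8))
    for k in range(1,n):
        if s[k,4]<25: continue
        X=P[l==k];r=cv2.minAreaRect((X[:,:2]*1000).astype(np.float32))
        print(t,s[k,4],'c',np.round(r[0],1),'sz',np.round(r[1],1),'ang',round(r[2],1),'z',np.round(np.percentile(X[:,2],[5,50,95])*1000,1))
for q,z0,z1 in [('jig_top',.018,.027),('jig_top',.027,.06),('tray',.018,.027),('mat',-.004,.008),('drift_mid',.09,.12),('plate_grip',.003,.014),('plate_grip',.042,.056)]:
    ms=bot.masks_of(p,q)
    if ms: rect(ms[0]['mask'],z0,z1,q)
    else: print(q,'none')
rect((hsv[...,0]<16)&(hsv[...,1]>150)&(hsv[...,2]>90),.050,.062,'orange')
rect((hsv[...,0]>95)&(hsv[...,0]<115)&(hsv[...,1]>150),-.004,.008,'blue')
rect((hsv[...,0]>50)&(hsv[...,0]<90)&(hsv[...,1]>100),.003,.014,'green')
# ortho top view 1mm/px, x up? rows: x from .25..0.85, cols: y from .40..-.40
H=np.zeros((600,800,3),np.uint8);zb=np.full((600,800),-1.)
from scipy.interpolate import NearestNDInterpolator
m=ok&(P[...,2]>-.02)&(P[...,2]<.25)&(P[...,0]>.25)&(P[...,0]<.85)&(abs(P[...,1])<.4)
X=P[m];C=p['img'][m];o=np.argsort(X[:,2])
for (x,y,z),c in zip(X[o],C[o]):
    r=int((.85-x)*1000);q=int((.4-y)*1000);cv2.circle(H,(q,r),1,tuple(int(v) for v in c[::-1]),-1)
cv2.imwrite('pics/top.png',H)
```

```text
jig_top 2422 c [534.6  59.2] sz [182.7 220. ] ang 88.0 z [18.8 21.4 23.4]
jig_top 25 c [562.6 -27.1] sz [11.3 19.2] ang 49.8 z [19.  21.1 23.1]
jig_top 48 c [513.8 -23.3] sz [16.6 25.6] ang 70.6 z [18.5 21.6 23. ]
jig_top 30 c [485.7 142.5] sz [8.3 8.3] ang 50.3 z [28.3 34.8 40.1]
tray 340 c [ 612.3 -201.4] sz [ 93.3 210.4] ang 4.8 z [18.2 20.2 22.4]
mat 1417 c [380.8 239.4] sz [93.9 94.5] ang 16.2 z [-0.1  1.8  3.8]
drift_mid 463 c [377.2 238.1] sz [28.4 50. ] ang 31.0 z [ 91.9 101.  103.1]
plate_grip 2787 c [ 429.3 -204.1] sz [152.5 191. ] ang 3.7 z [4.9 7.4 9.5]
plate_grip 203 c [ 428.4 -201.7] sz [18.3 93. ] ang 4.0 z [42.7 46.5 48.6]
orange 131 c [558.   15.9] sz [49.4 20.3] ang 87.8 z [50.8 55.3 57.1]
orange 141 c [508.1  24.6] sz [48.8 21.7] ang 87.4 z [51.1 54.7 56.8]
orange 149 c [459.2  19.5] sz [21.6 49.4] ang 1.7 z [50.8 55.1 57.5]
blue 1324 c [379.7 239.9] sz [90.3 91.1] ang 15.9 z [-0.   1.8  3.6]
green 1696 c [ 430.1 -203.7] sz [150.7 188.1] ang 3.6 z [5.1 7.3 9.3]
green 695 c [ 400.9 -244.1] sz [ 92.4 111.8] ang 5.1 z [5.1 7.4 9.2]
```

View pics/top.png

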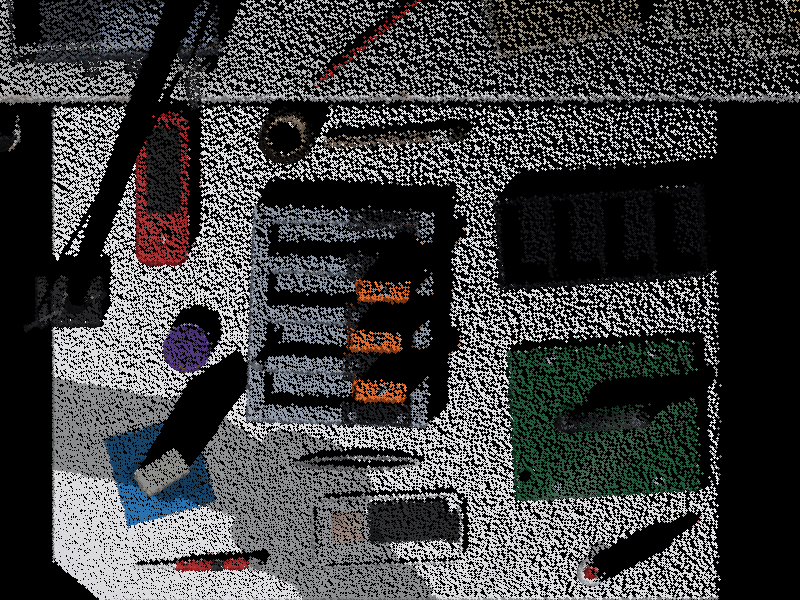

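The top view matches the numbers: the jig is turned about -2°, the tray's long axis runs along world y, and three of the four slots are occupied. I'll go for the block first.

```bash
cat >> h.py <<'E'
def go(*tg):
    "deltas in tool axes from present pose to (x,y,z mm, world yaw deg of tool y)"
    o=st();w,x,y,z=o['tool_rot']
    from scipy.spatial.transform import Rotation as Ro
    R=Ro.from_quat([x,y,z,w]).as_matrix();yaw=np.degrees(np.arctan2(R[1,1],R[0,1]))
    print('yaw',round(yaw,2),'tilt',np.round(R[:2,2],4))
    for X,Y,Z,a in tg:
        d=R.T@(np.array([X,Y,Z])/1000-o['eef_pos']);print('  ->',(X,Y,Z,a),'delta',np.round(d,4),'spin',round((yaw-a+180)%360-180,2))
E
python3 - <<'E'
from h import *
go((377.2,238.1,200,121),(377.2,238.1,62,121))
E
```

```text
t 1.5 p [0.2862 0.6114 0.2005] q [-0.      0.2172  0.9761 -0.    ] f [ 0.5  0.3 -0.3] g 0.999 0.0
yaw 64.91 tilt [-0. -0.]
  -> (377.2, 238.1, 200, 121) delta [-0.2407 -0.2995  0.0005] spin -56.09
  -> (377.2, 238.1, 62, 121) delta [-0.2407 -0.2994  0.1385] spin -56.09
```

Request:
{"name": "send_rows", "arguments": {
  "deltas": "-0.12 -0.15 0 -28; -0.12 -0.15 0 -28; -0.12 -0.15 0 -28; -0.12 -0.15 0 -28; -0.2407 -0.2995 0 -56",
  "claw": 1
}}

```text
t: 2.0
eef_pos: [0.3433, 0.3753, 0.2008]
tool_rot: [0.0, -0.102, 0.995, 0.0]
contact_force: [1.5, -0.1, 0.7]
gripper_width: 0.997
grasp_force: 0.0
```

```bash
python3 -c "
from h import *
go((377.2,238.1,200,121))"
```

```text
t 2.0 p [0.3433 0.3753 0.2008] q [ 3.000e-04 -1.017e-01  9.948e-01  5.000e-04] f [ 1.5 -0.1  0.7] g 0.997 0.0
yaw 101.68 tilt [0.0005 0.001 ]
  -> (377.2, 238.1, 200, 121) delta [-0.0054 -0.1412  0.0006] spin -19.32
```

Request:
{"name": "send_rows", "arguments": {
  "deltas": "-0.005 -0.137 0 -18; -0.005 -0.137 0 -18; -0.005 -0.137 0 -18; -0.005 -0.137 0 -18; -0.005 -0.137 0 -18"
}}

```text
t: 2.5
eef_pos: [0.3757, 0.2425, 0.2009]
tool_rot: [0.0, -0.253, 0.968, 0.0]
contact_force: [-0.5, 0.0, -0.2]
gripper_width: 0.999
grasp_force: 0.0
```

Run:
```python
from h import *
go((377.2,238.1,62,121))
p=bot.read_camera('wrist');save(p,'w1.png');print(p['fx'],p['cx'],p['cy'],np.round(np.linalg.inv(p['camera_from_world']),3).tolist())
for q in ['drift_mid','mat']: print(q,[(np.round(r['xyz'],4).tolist(),round(r['confidence'],2)) for r in bot.landmark_of(p,q)])
```

```text
t 2.5 p [0.3757 0.2425 0.2009] q [ 4.000e-04 -2.528e-01  9.675e-01  3.000e-04] f [-0.5  0.  -0.2] g 0.999 0.0
yaw 119.28 tilt [0.0007 0.0008]
  -> (377.2, 238.1, 62, 121) delta [ 0.001  -0.0047  0.1389] spin -1.72
297.3186396354542 249.53765547831586 187.94208581613856 [[-0.489, -0.826, -0.281, 0.303], [0.872, -0.464, -0.156, 0.203], [-0.001, -0.321, 0.947, 0.375], [0.0, 0.0, 0.0, 1.0]]
drift_mid [([0.377, 0.238, 0.0525], 0.6)]
mat [([0.5133, 0.018, 0.0356], 0.26)]
```

View pics/w1.png

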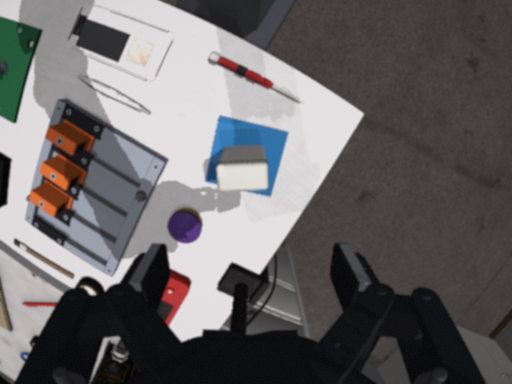

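The wrist view has the block at (243,170), square to the jaws, and the landmark agrees at (377,238). I'll descend and grip.

Request:
{"name": "send_rows", "arguments": {
  "deltas": "0.001 -0.0047 0.045 -1.7; 0.001 -0.0047 0.09 -1.7; 0.001 -0.0047 0.125 -1.7; 0.001 -0.0047 0.139 -1.7; 0.001 -0.0047 0.139 -1.7"
}}

```text
t: 3.15
eef_pos: [0.3748, 0.2388, 0.0594]
tool_rot: [-0.002, -0.27, 0.963, -0.001]
contact_force: [-0.5, -0.3, -0.0]
gripper_width: 0.998
grasp_force: 0.0
```

Request:
{"name": "send_rows", "arguments": {
  "deltas": "0 0 0 0; 0 0 0 0; 0 0 0 0; 0 0 0 0; 0 0 0 0",
  "claw": 0,
  "force": 80
}}

```text
t: 3.65
eef_pos: [0.378, 0.2397, 0.0633]
tool_rot: [0.002, -0.268, 0.963, 0.001]
contact_force: [-0.7, 0.1, 7.3]
gripper_width: 0.552
grasp_force: 80.9
```

Request:
{"name": "send_rows", "arguments": {
  "deltas": "0 0 0 0; 0 0 0 0; 0 0 -0.01 0; 0 0 -0.05 0; 0 0 -0.05 0"
}}

```text
t: 4.15
eef_pos: [0.3793, 0.2406, 0.116]
tool_rot: [0.004, -0.268, 0.963, 0.002]
contact_force: [0.5, 1.5, -1.3]
gripper_width: 0.549
grasp_force: 83.4
```

```bash
cat >> h.py <<'E'
def jig(x,y,C=(534.8,59.5),a=177.8):
    c,s=np.cos(np.radians(a)),np.sin(np.radians(a));return C[0]+c*x-s*y,C[1]+s*x+c*y
def held():
    p=bot.read_camera('scene');P=cloud(p)
    for r in bot.masks_of(p,'drift_mid')[:1]:
        X=P[r['mask']&(p['depth']>0)]; top=X[X[:,2]>np.percentile(X[:,2],97)-.012]
        print('block z',np.round(np.percentile(X[:,2],[1,3,97,99]),4),r['confidence'])
    return p
E
python3 - <<'E'
from h import *
p=held();save(p,'s2.png')
for x in (-25,25,75): print(x,np.round(jig(x,115),1))
go((*jig(-25,115),150,87.8))
E
```

```text
block z [0.0589 0.062  0.1557 0.1564] 0.71
-25 [555.4 -56.4]
25 [505.4 -54.5]
75 [455.4 -52.5]
t 4.25 p [0.3773 0.2391 0.1128] q [ 1.400e-03 -2.685e-01  9.633e-01  7.000e-04] f [-0.5 -0.2 -2.6] g 0.55 83.41690616682172
yaw 121.15 tilt [0.0023 0.002 ]
  -> (np.float64(555.3669748652007), np.float64(-56.37493061440943), 150, 87.8) delta [ 0.0004 -0.3449 -0.0374] spin 33.35
```

The block is held with its bottom about 60 mm below the TCP. Next I carry it to the +y side of the first stop.

Request:
{"name": "send_rows", "arguments": {
  "deltas": "0 -0.04 -0.037 4; 0 -0.09 -0.037 12; 0 -0.14 -0.037 20; 0 -0.19 -0.037 28; 0 -0.24 -0.037 33.3"
}}

```text
t: 4.75
eef_pos: [0.4989, 0.0341, 0.1478]
tool_rot: [-0.001, 0.021, 1.0, -0.0]
contact_force: [0.1, 0.2, -1.3]
gripper_width: 0.55
grasp_force: 83.6
```

Request:
{"name": "send_rows", "arguments": {
  "deltas": "0 0 0 0; 0 0 0 0; 0 0 0 0"
}}

```text
t: 5.05
eef_pos: [0.4979, 0.037, 0.1476]
tool_rot: [-0.001, 0.018, 1.0, 0.0]
contact_force: [-0.6, 0.4, -2.2]
gripper_width: 0.548
grasp_force: 83.7
```

Run:
```python
from h import *
go((*jig(-25,106),150,87.8),(*jig(-25,106),86,87.8))
```

```text
t 5.05 p [0.4979 0.037  0.1476] q [-0.0011  0.0178  0.9998  0.    ] f [-0.6  0.4 -2.2] g 0.548 83.74206606298685
yaw 87.96 tilt [-0.0022  0.0001]
  -> (np.float64(555.7124651469884), np.float64(-47.38156436671384), 150, 87.8) delta [-0.0608 -0.0823 -0.0025] spin 0.16
  -> (np.float64(555.7124651469884), np.float64(-47.38156436671384), 86, 87.8) delta [-0.0609 -0.0822  0.0615] spin 0.16
```

Request:
{"name": "send_rows", "arguments": {
  "deltas": "-0.03 -0.041 0 0; -0.061 -0.082 0 0; -0.061 -0.082 0 0; -0.061 -0.082 0.02 0; -0.061 -0.082 0.035 0"
}}

```text
t: 5.55
eef_pos: [0.5565, -0.0466, 0.1125]
tool_rot: [-0.0, 0.018, 1.0, 0.0]
contact_force: [-1.1, 0.6, -1.8]
gripper_width: 0.548
grasp_force: 83.8
```

Request:
{"name": "send_rows", "arguments": {
  "deltas": "0 0 0 0; 0 0 0 0; 0 0 0 0"
}}

```text
t: 5.85
eef_pos: [0.5575, -0.0474, 0.1143]
tool_rot: [0.001, 0.018, 1.0, 0.0]
contact_force: [0.6, -0.2, -1.3]
gripper_width: 0.553
grasp_force: 83.8
```

Run:
```python
from h import *
p=bot.read_camera('scene');P=cloud(p);save(p,'s3.png')
im=cv2.imread('pics/s3.png');cv2.imwrite('pics/s3c.png',cv2.resize(im[130:300,160:440],None,fx=2.8,fy=2.8))
for r in bot.masks_of(p,'drift_mid')[:1]:
    X=P[r['mask']&(p['depth']>0)];print(r['confidence'],np.round(np.percentile(X,[2,50,98],axis=0),4).tolist())
go((*jig(-25,106),86,87.8))
```

```text
t 5.95 p [ 0.5576 -0.0478  0.1144] q [8.000e-04 1.840e-02 9.998e-01 1.000e-04] f [-0.7 -0.  -2.1] g 0.551 83.79260061308742
yaw 87.89 tilt [0.0015 0.0003]
  -> (np.float64(555.7124651469884), np.float64(-47.38156436671384), 86, 87.8) delta [0.0019 0.0003 0.0284] spin 0.09
```

View pics/s3c.png

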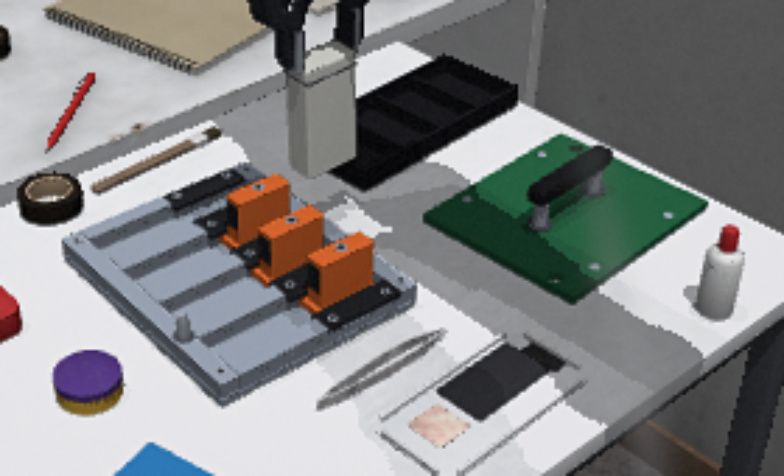

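The block hangs upright over the first slot line at crop (320,110). I'll check its height before lowering, since the fingers look closer to its top than I planned.

Run:
```python
from h import *
p=bot.read_camera('scene');P=cloud(p);ok=p['depth']>0
m=ok&(abs(P[...,0]-.556)<.03)&(abs(P[...,1]+.048)<.06)&(P[...,2]>.01)
sat=p['img'].max(-1).astype(int)-p['img'].min(-1)
m&=(p['img'].min(-1)>80)&(sat<40)
X=P[m];print(len(X))
for z in np.arange(.03,.19,.01):
    s=X[(X[:,2]>z)&(X[:,2]<=z+.01)]
    if len(s)>4: print(round(z,2),len(s),np.round(np.r_[s[:,:2].min(0),s[:,:2].max(0)],4))
```

```text
1185
0.05 38 [ 0.5407 -0.0719  0.5691  0.0112]
0.06 93 [ 0.5405 -0.0711  0.5698 -0.0225]
0.07 93 [ 0.5398 -0.0713  0.5686 -0.0226]
0.08 93 [ 0.5404 -0.071   0.569  -0.0214]
0.09 90 [ 0.5406 -0.0703  0.5683 -0.0218]
0.1 95 [ 0.5395 -0.0708  0.5659 -0.0206]
0.11 92 [ 0.5408 -0.0724  0.5662 -0.021 ]
0.12 95 [ 0.5409 -0.068   0.5711 -0.02  ]
0.13 87 [ 0.5406 -0.0697  0.5678 -0.0197]
0.14 73 [ 0.541  -0.0712  0.5703 -0.017 ]
0.15 125 [ 0.5417 -0.0685  0.5666 -0.015 ]
0.16 10 [ 0.5467 -0.0214  0.5513 -0.0157]
0.17 7 [ 0.5462 -0.0196  0.5494 -0.0152]
```

Request:
{"name": "send_rows", "arguments": {
  "deltas": "0 0 0.015 0; 0 0 0.028 0; 0 0 0.028 0; 0 0.006 0.028 0; 0 0.012 0.028 0"
}}

```text
t: 6.5
eef_pos: [0.5577, -0.0358, 0.0858]
tool_rot: [0.0, 0.019, 1.0, 0.0]
contact_force: [0.3, -0.5, -2.0]
gripper_width: 0.553
grasp_force: 83.8
```

Request:
{"name": "send_rows", "arguments": {
  "deltas": "0 0.008 0 0; 0 0.016 0 0; 0 0.024 0 0; 0 0.032 0 0; 0 0.040 0 0"
}}

```text
t: 7.0
eef_pos: [0.5589, -0.0125, 0.087]
tool_rot: [0.001, 0.024, 1.0, -0.009]
contact_force: [-2.9, -34.5, 7.8]
gripper_width: 0.549
grasp_force: 86.1
```

```bash
cat >> h.py <<'E'
def stops(p=None,show=True):
    p=p or bot.read_camera('scene');P=cloud(p);hsv=cv2.cvtColor(p['img'],cv2.COLOR_RGB2HSV)
    m=(hsv[...,0]<16)&(hsv[...,1]>150)&(hsv[...,2]>60)&(p['depth']>0)&(P[...,0]>.3)&(P[...,0]<.72)&(P[...,1]<.2)
    n,l,s,c=cv2.connectedComponentsWithStats(m.astype(np.uint8))
    for k in range(1,n):
        if s[k,4]<40: continue
        X=P[l==k];zt=np.percentile(X[:,2],98);T=X[X[:,2]>zt-.006];r=cv2.minAreaRect((T[:,:2]*1000).astype(np.float32))
        th=np.radians(177.8);d=np.array(r[0])-(534.8,59.5);print('stop',np.round(r[0],1),np.round(r[1],1),round(r[2],1),'ztop',round(zt,4),'jig',np.round([np.cos(th)*d[0]+np.sin(th)*d[1],-np.sin(th)*d[0]+np.cos(th)*d[1]],1),'yrange',np.round(np.percentile(X[:,1],[1,99]),4))
E
python3 - <<'E'
from h import *
stops();go((*jig(-25,15),86,87.8))
E
```

```text
stop [509.4  25.6] [127.7  55. ] 9.2 ztop 0.0572 jig [24.1 34.8] yrange [-0.003   0.0595]
t 7.05 p [ 0.559  -0.0102  0.0869] q [ 7.000e-04  2.290e-02  9.997e-01 -7.800e-03] f [ -2.8 -31.2   7.9] g 0.553 86.07316854315286
yaw 87.38 tilt [ 0.001  -0.0157]
  -> (np.float64(559.2057557739527), np.float64(43.551361026652685), 86, 87.8) delta [0.0023 0.0537 0.0001] spin -0.42
```

Request:
{"name": "send_rows", "arguments": {
  "deltas": "0 0 0 0; 0 0.006 0 0; 0 0.012 0 0; 0 0.018 0 0; 0 0.024 0 0"
}}

```text
t: 7.55
eef_pos: [0.5599, 0.0134, 0.0868]
tool_rot: [0.0, 0.023, 1.0, -0.008]
contact_force: [-2.8, -30.6, 8.1]
gripper_width: 0.55
grasp_force: 86.1
```

Request:
{"name": "send_rows", "arguments": {
  "deltas": "0 0.005 0 0; 0 0.01 0 0; 0 0.016 0 0; 0 0.016 0 0; 0 0.016 0 0"
}}

```text
t: 8.05
eef_pos: [0.5605, 0.0453, 0.0856]
tool_rot: [0.0, 0.018, 1.0, 0.0]
contact_force: [1.1, -0.5, -2.6]
gripper_width: 0.548
grasp_force: 84.6
```

Run:
```python
from h import *
p=bot.read_camera('scene');save(p,'s4.png')
im=cv2.imread('pics/s4.png');cv2.imwrite('pics/s4c.png',cv2.resize(im[130:300,160:440],None,fx=2.8,fy=2.8))
stops(p);go((*jig(-25,15),86,87.8))
```

```text
stop [482.6  21.9] [71.2 51.5] 5.3 ztop 0.057 jig [50.8 39.6] yrange [-0.004   0.0516]
stop [560.2  96.7] [49.2 22.1] 82.7 ztop 0.0568 jig [-23.9 -38.2] yrange [0.0705 0.1232]
t 8.1 p [0.5604 0.0449 0.0856] q [0.000e+00 1.790e-02 9.998e-01 3.000e-04] f [ 0.5 -0.1 -1.9] g 0.552 84.57927826792002
yaw 87.95 tilt [0.0001 0.0006]
  -> (np.float64(559.2057557739527), np.float64(43.551361026652685), 86, 87.8) delta [ 0.0012 -0.0014 -0.0004] spin 0.15
```

View pics/s4c.png

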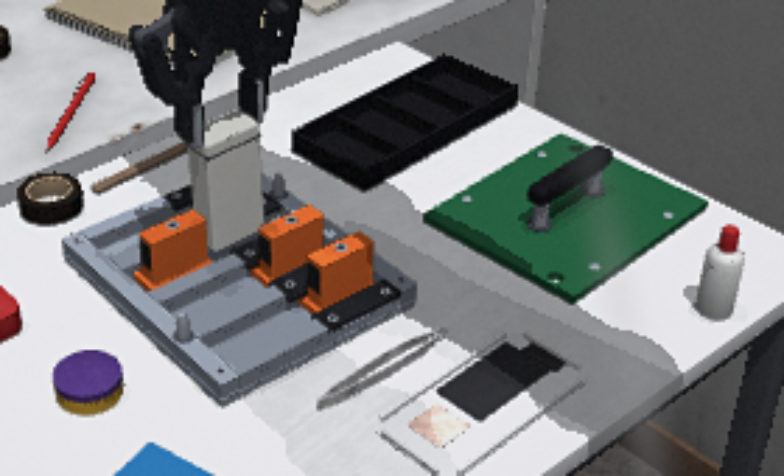

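The first stop is free at jig y ≈ -38 (crop (170,245)); the other two haven't moved. On to the middle one.

Request:
{"name": "send_rows", "arguments": {
  "deltas": "0 -0.006 0 0; 0 -0.006 -0.03 0; 0.001 -0.006 -0.052 0; 0.03 -0.04 -0.052 0; 0.05 -0.085 -0.052 0"
}}

```text
t: 8.6
eef_pos: [0.507, -0.0382, 0.1381]
tool_rot: [0.001, 0.016, 1.0, 0.001]
contact_force: [0.7, -0.9, -2.7]
gripper_width: 0.559
grasp_force: 84.6
```

Request:
{"name": "send_rows", "arguments": {
  "deltas": "0 -0.003 0 0; 0 -0.003 0 0; 0 -0.003 0.025 0; 0 -0.003 0.052 0; 0 -0.003 0.052 0"
}}

```text
t: 9.1
eef_pos: [0.5061, -0.0413, 0.0834]
tool_rot: [-0.002, 0.018, 1.0, -0.0]
contact_force: [-1.2, -1.6, -1.4]
gripper_width: 0.553
grasp_force: 96.2
```

Run:
```python
from h import *
go((*jig(25,100),86,87.8),(*jig(25,15),86,87.8))
```

```text
t 9.1 p [ 0.5061 -0.0413  0.0834] q [-1.900e-03  1.790e-02  9.998e-01 -1.000e-04] f [-1.2 -1.6 -1.4] g 0.553 96.15447638556361
yaw 87.94 tilt [-0.0039 -0.0001]
  -> (np.float64(505.97964618098246), np.float64(-39.46659641387412), 86, 87.8) delta [ 0.0002  0.0019 -0.0026] spin 0.14
  -> (np.float64(509.2426099534216), np.float64(45.470751481028685), 86, 87.8) delta [ 0.      0.0869 -0.0026] spin 0.14
```

Request:
{"name": "send_rows", "arguments": {
  "deltas": "0 0.01 -0.001 0; 0 0.018 -0.001 0; 0 0.026 -0.001 0; 0 0.034 -0.001 0; 0 0.040 -0.001 0"
}}

```text
t: 9.6
eef_pos: [0.5094, -0.0132, 0.0884]
tool_rot: [0.001, 0.021, 1.0, -0.006]
contact_force: [-2.0, -31.9, 7.4]
gripper_width: 0.545
grasp_force: 97.9
```

Request:
{"name": "send_rows", "arguments": {
  "deltas": "0 0.007 0 0; 0 0.014 0 0; 0 0.020 0 0; 0 0.026 0 0; 0 0.032 0 0"
}}

```text
t: 10.1
eef_pos: [0.5106, 0.0197, 0.0883]
tool_rot: [0.001, 0.022, 1.0, -0.005]
contact_force: [-1.1, -27.4, 8.7]
gripper_width: 0.549
grasp_force: 98.0
```

Request:
{"name": "send_rows", "arguments": {
  "deltas": "0 0.005 0 0; 0 0.01 0 0; 0 0.015 0 0; 0 0.015 0 0; 0 0.015 0 0"
}}

```text
t: 10.6
eef_pos: [0.5105, 0.0457, 0.0867]
tool_rot: [0.0, 0.018, 1.0, 0.0]
contact_force: [0.3, -0.1, -2.0]
gripper_width: 0.553
grasp_force: 96.2
```

Run:
```python
from h import *
stops();go((*jig(25,15),86,87.8))
```

```text
stop [535.5  96.9] [49.7 70.6] 88.9 ztop 0.057 jig [  0.7 -37.5] yrange [0.0726 0.1235]
stop [458.1  18.9] [50.5 19.5] 87.0 ztop 0.0572 jig [75.1 43.5] yrange [-0.0037  0.0473]
t 10.65 p [0.5104 0.0453 0.0866] q [0.000e+00 1.810e-02 9.998e-01 2.000e-04] f [ 0.3 -0.1 -2. ] g 0.552 96.18511045351624
yaw 87.92 tilt [0.0001 0.0003]
  -> (np.float64(509.2426099534216), np.float64(45.470751481028685), 86, 87.8) delta [0.0012 0.0001 0.0006] spin 0.12
```

Request:
{"name": "send_rows", "arguments": {
  "deltas": "0 -0.006 0 0; 0 -0.006 -0.03 0; 0.001 -0.006 -0.05 0; 0.03 -0.04 -0.05 0; 0.05 -0.085 -0.05 0"
}}

```text
t: 11.15
eef_pos: [0.4568, -0.0379, 0.137]
tool_rot: [0.001, 0.017, 1.0, 0.0]
contact_force: [0.6, -1.6, -3.0]
gripper_width: 0.55
grasp_force: 96.2
```

Request:
{"name": "send_rows", "arguments": {
  "deltas": "0 -0.008 0 0; 0 -0.008 0 0; 0 -0.008 0.025 0; 0 -0.008 0.05 0; 0 -0.008 0.05 0"
}}

```text
t: 11.65
eef_pos: [0.4553, -0.0453, 0.0842]
tool_rot: [-0.003, 0.018, 1.0, -0.0]
contact_force: [-0.9, -0.4, -1.9]
gripper_width: 0.55
grasp_force: 96.1
```

Request:
{"name": "send_rows", "arguments": {
  "deltas": "0 0.007 0 0; 0 0.014 0 0; 0 0.022 0 0; 0 0.03 0 0; 0 0.038 0 0"
}}

```text
t: 12.15
eef_pos: [0.4593, -0.0171, 0.0881]
tool_rot: [0.001, 0.021, 1.0, -0.005]
contact_force: [-1.6, -29.8, 8.2]
gripper_width: 0.554
grasp_force: 97.9
```

Request:
{"name": "send_rows", "arguments": {
  "deltas": "0 0.006 0 0; 0 0.012 0 0; 0 0.018 0 0; 0 0.024 0 0; 0 0.030 0 0"
}}

```text
t: 12.65
eef_pos: [0.4603, 0.0136, 0.088]
tool_rot: [0.001, 0.021, 1.0, -0.004]
contact_force: [-0.4, -25.6, 9.2]
gripper_width: 0.551
grasp_force: 98.0
```

Run:
```python
from h import *
stops();go((*jig(75,15),86,87.8))
```

```text
stop [535.8  96.9] [51.1 69.5] 89.0 ztop 0.0569 jig [  0.5 -37.4] yrange [0.0719 0.123 ]
stop [459.9  60.5] [51.3 19.8] 87.8 ztop 0.0577 jig [74.9  1.9] yrange [0.0366 0.0874]
t 12.7 p [0.4604 0.0148 0.088 ] q [ 0.001   0.0205  0.9998 -0.0039] f [ -1.1 -24.1   8.5] g 0.552 97.97368828207254
yaw 87.64 tilt [ 0.0018 -0.0079]
  -> (np.float64(459.27946413289055), np.float64(47.39014193540468), 86, 87.8) delta [0.0025 0.0325 0.0017] spin -0.16
```

Request:
{"name": "send_rows", "arguments": {
  "deltas": "0 0.006 0 0; 0 0.012 0 0; 0 0.019 0 0; 0 0.025 0 0; 0 0.025 0 0"
}}

```text
t: 13.2
eef_pos: [0.461, 0.0488, 0.087]
tool_rot: [0.001, 0.017, 1.0, 0.001]
contact_force: [-0.4, 0.5, -1.7]
gripper_width: 0.55
grasp_force: 96.2
```

Request:
{"name": "send_rows", "arguments": {
  "deltas": "0 0 0 0; 0 -0.006 0 0; 0 -0.006 -0.03 0; 0 -0.006 -0.06 0; 0 -0.006 -0.06 0"
}}

```text
t: 13.7
eef_pos: [0.4629, 0.0402, 0.1498]
tool_rot: [0.003, 0.019, 1.0, 0.001]
contact_force: [0.5, -0.1, -2.2]
gripper_width: 0.55
grasp_force: 96.3
```

Run:
```python
from h import *
stops();go((382,239,146,87.9))
```

```text
stop [510.7  97.5] [ 51.  119.7] 87.9 ztop 0.0569 jig [ 25.5 -37. ] yrange [0.0719 0.1253]
t 13.75 p [0.4617 0.0402 0.148 ] q [1.900e-03 1.910e-02 9.998e-01 7.000e-04] f [-0.3 -0.2 -2.7] g 0.552 96.25370716676116
yaw 87.81 tilt [0.0038 0.0013]
  -> (382, 239, 146, 87.9) delta [0.0872 0.1956 0.002 ] spin -0.09
```

All three stops are clear of the rails. The block goes back to the mat.

Request:
{"name": "send_rows", "arguments": {
  "deltas": "0.02 0.045 0 0; 0.04 0.09 0 0; 0.06 0.135 0 0; 0.08 0.18 0 0; 0.087 0.195 0 0"
}}

```text
t: 14.25
eef_pos: [0.3777, 0.2428, 0.1455]
tool_rot: [-0.001, 0.016, 1.0, 0.0]
contact_force: [0.2, -0.9, -2.9]
gripper_width: 0.546
grasp_force: 96.2
```

Request:
{"name": "send_rows", "arguments": {
  "deltas": "0 0 0 0; 0 0 0 0; 0 0 0.04 0; 0 0 0.07 0; 0 0 0.07 0"
}}

```text
t: 14.75
eef_pos: [0.3786, 0.2346, 0.0732]
tool_rot: [-0.003, 0.02, 1.0, -0.003]
contact_force: [-0.9, -0.6, -2.6]
gripper_width: 0.55
grasp_force: 96.1
```

Run:
```python
from h import *
held();go((382,239,61,87.9))
```

```text
block z [0.0193 0.0217 0.1154 0.116 ] 0.81
t 14.85 p [0.3809 0.237  0.0765] q [-5.000e-04  2.000e-02  9.998e-01 -8.000e-04] f [ 0.3 -0.  -2.2] g 0.55 96.1060064099729
yaw 87.71 tilt [-0.0011 -0.0015]
  -> (382, 239, 61, 87.9) delta [-0.001   0.0021  0.0155] spin -0.19
```

Request:
{"name": "send_rows", "arguments": {
  "deltas": "0 0 0.006 0; 0 0 0.011 0; 0 0 0.013 0; 0 0 0.014 0; 0 0 0.015 0"
}}

```text
t: 15.35
eef_pos: [0.3807, 0.2387, 0.0617]
tool_rot: [0.0, 0.019, 1.0, 0.0]
contact_force: [0.1, 0.9, -1.9]
gripper_width: 0.55
grasp_force: 96.2
```

Request:
{"name": "send_rows", "arguments": {
  "deltas": "0 0 0 0; 0 0 0 0"
}}

```text
t: 15.55
eef_pos: [0.3807, 0.2388, 0.0616]
tool_rot: [0.0, 0.019, 1.0, 0.0]
contact_force: [-0.2, 0.8, -2.8]
gripper_width: 0.548
grasp_force: 96.3
```

Request:
{"name": "send_rows", "arguments": {
  "deltas": "0 0 0.001 0; 0 0 0.002 0; 0 0 0.002 0; 0 0 0.002 0"
}}

```text
t: 15.95
eef_pos: [0.382, 0.2387, 0.0612]
tool_rot: [0.001, 0.019, 1.0, 0.001]
contact_force: [-2.1, -4.1, 18.3]
gripper_width: 0.551
grasp_force: 98.7
```

Contact at 18 N. I'll ease off and release.

Request:
{"name": "send_rows", "arguments": {
  "deltas": "0 0 -0.0015 0; 0 0 -0.0015 0"
}}

```text
t: 16.15
eef_pos: [0.381, 0.2388, 0.0614]
tool_rot: [0.0, 0.019, 1.0, 0.0]
contact_force: [1.3, -1.1, 5.4]
gripper_width: 0.549
grasp_force: 97.0
```

Request:
{"name": "send_rows", "arguments": {
  "deltas": "0 0 0 0; 0 0 0 0; 0 0 0 0; 0 0 0 0; 0 0 0 0",
  "claw": 1,
  "force": 50
}}

```text
t: 16.65
eef_pos: [0.3805, 0.2386, 0.0609]
tool_rot: [-0.0, 0.019, 1.0, -0.0]
contact_force: [-0.5, 1.0, -0.2]
gripper_width: 1.0
grasp_force: 0.0
```

Request:
{"name": "send_rows", "arguments": {
  "deltas": "0 0 -0.03 0; 0 0 -0.07 0; 0 0 -0.11 0; 0 0 -0.14 0; 0 0 -0.14 0"
}}

```text
t: 17.15
eef_pos: [0.3829, 0.2404, 0.2051]
tool_rot: [0.003, 0.019, 1.0, 0.003]
contact_force: [0.8, 0.4, -0.4]
gripper_width: 1.0
grasp_force: 0.0
```

Run:
```python
from h import *
p=held();stops(p)
print([(np.round(r['xyz'],4),r['confidence']) for r in bot.landmark_of(p,'drift_mid')],[(np.round(r['xyz'],4),r['confidence']) for r in bot.landmark_of(p,'plate_grip')])
go((*jig(75,-35),140,87.8))
```

```text
block z [0.0051 0.0079 0.1024 0.1032] 0.76
stop [511.2  96.9] [ 50.6 121. ] 88.4 ztop 0.057 jig [ 25.  -36.5] yrange [0.072  0.1251]
[(array([0.38  , 0.2362, 0.0477]), 0.69), (array([0.4824, 0.1409, 0.0214]), 0.48)] [(array([ 0.4289, -0.206 ,  0.0419]), 0.75), (array([ 0.5823, -0.0248,  0.0195]), 0.44), (array([0.3779, 0.2366, 0.0478]), 0.17)]
t 17.35 p [0.3798 0.238  0.1998] q [-8.000e-04  1.870e-02  9.998e-01 -7.000e-04] f [ 0.9 -0.3  0. ] g 0.998 0.0
yaw 87.86 tilt [-0.0017 -0.0014]
  -> (np.float64(461.19885458726657), np.float64(97.35328775593572), 140, 87.8) delta [-0.0867 -0.1374  0.0599] spin 0.06
```

The block stands on the mat. Now for the stop in the slot at x=+75.

Request:
{"name": "send_rows", "arguments": {
  "deltas": "-0.022 -0.035 0 0; -0.043 -0.07 0 0; -0.066 -0.105 0 0; -0.087 -0.137 0 0; -0.087 -0.137 0.04 0",
  "claw": 1
}}

```text
t: 17.85
eef_pos: [0.4678, 0.0942, 0.1632]
tool_rot: [0.004, 0.023, 1.0, 0.0]
contact_force: [0.3, 2.0, -0.3]
gripper_width: 0.993
grasp_force: 0.0
```

Request:
{"name": "send_rows", "arguments": {
  "deltas": "0 0 0.02 0; 0 0 0.02 0; 0 0 0.02 0"
}}

```text
t: 18.15
eef_pos: [0.4618, 0.0982, 0.1404]
tool_rot: [-0.001, 0.019, 1.0, -0.001]
contact_force: [0.6, -0.0, 0.4]
gripper_width: 1.0
grasp_force: 0.0
```

Run:
```python
from h import *
p=bot.read_camera('wrist')
T=np.linalg.inv(p['camera_from_world'])
# fisheye cloud, orange top faces
d=p['depth'];v,u=np.mgrid[:d.shape[0],:d.shape[1]]
x=(u-p['cx'])/p['fx'];y=(v-p['cy'])/p['fy'];r=np.hypot(x,y)+1e-9;t=np.tan(r)/r
P=np.stack([x*t*d,-y*t*d,-d],-1)@T[:3,:3].T+T[:3,3]
hsv=cv2.cvtColor(p['img'],cv2.COLOR_RGB2HSV)
m=(hsv[...,0]<16)&(hsv[...,1]>150)&(hsv[...,2]>60)&(d>0)
X=P[m];X=X[(X[:,2]>.048)&(X[:,2]<.064)]
J=(X[:,:2]*1000-(534.8,59.5));th=np.radians(177.8)
jx=np.cos(th)*J[:,0]+np.sin(th)*J[:,1];jy=-np.sin(th)*J[:,0]+np.cos(th)*J[:,1]
for s in (-75,-25,25,75):
    k=abs(jx-s)<20
    if k.sum()>20: print(s,k.sum(),np.round(np.percentile(jx[k],[2,98]),1),np.round(np.percentile(jy[k],[2,98]),1))
go((*jig(75,-37),38,87.8))
```

```text
-25 675 [-31.5 -15.7] [-59.5 -13.3]
25 843 [18.5 34.8] [-58.7 -12.1]
75 948 [68.2 84.7] [-58.4 -11.6]
t 18.2 p [0.4625 0.0986 0.1412] q [-1.000e-04  1.850e-02  9.998e-01 -1.000e-04] f [-0.3 -0.1  0.7] g 1.001 0.0
yaw 87.88 tilt [-0.0002 -0.0003]
  -> (np.float64(461.2756302054416), np.float64(99.35181358875698), 38, 87.8) delta [0.0013 0.0007 0.1032] spin 0.08
```

The heads are centred in their slots at y ≈ -35. Descend and grip the first.

Request:
{"name": "send_rows", "arguments": {
  "deltas": "0.002 0.002 0.04 0; 0.002 0.002 0.075 0; 0.002 0.002 0.095 0; 0.002 0.002 0.103 0; 0.002 0.002 0.103 0"
}}

```text
t: 18.7
eef_pos: [0.4607, 0.1008, 0.0381]
tool_rot: [-0.0, 0.019, 1.0, -0.0]
contact_force: [0.4, -0.1, 0.1]
gripper_width: 1.0
grasp_force: 0.0
```

Request:
{"name": "send_rows", "arguments": {
  "deltas": "0 0 0 0; 0 0 0 0; 0 0 0 0; 0 0 0 0; 0 0 0 0",
  "claw": 0,
  "force": 60
}}

```text
t: 19.2
eef_pos: [0.4607, 0.1006, 0.0383]
tool_rot: [0.0, 0.019, 1.0, 0.0]
contact_force: [-0.4, -0.7, 0.2]
gripper_width: 0.143
grasp_force: 0.0
```

Request:
{"name": "send_rows", "arguments": {
  "deltas": "0 0 0 0; 0 0 -0.015 0; 0 0 -0.05 0; 0 0 -0.085 0; 0 0 -0.095 0"
}}

```text
t: 19.7
eef_pos: [0.4625, 0.101, 0.1361]
tool_rot: [0.002, 0.019, 1.0, 0.001]
contact_force: [0.7, 1.1, 0.0]
gripper_width: -0.002
grasp_force: 0.0
```

Run:
```python
from h import *
p=bot.read_camera('scene');stops(p);save(p,'s5.png');im=cv2.imread('pics/s5.png');cv2.imwrite('pics/s5c.png',cv2.resize(im[130:300,160:440],None,fx=2.8,fy=2.8))
go((618.7,-277.6,130,4.8),(618.7,-277.6,34,4.8))
```

```text
stop [510.3  97. ] [ 50.3 119.8] 88.2 ztop 0.057 jig [ 26.  -36.5] yrange [0.072 0.125]
t 19.75 p [0.4625 0.1012 0.1361] q [0.0025 0.0188 0.9998 0.0013] f [ 0.6 -0.2  1.4] g -0.002 0.0
yaw 87.84 tilt [0.005  0.0024]
  -> (618.7, -277.6, 130, 4.8) delta [-0.1703 -0.3726  0.006 ] spin 83.04
  -> (618.7, -277.6, 34, 4.8) delta [-0.1698 -0.3729  0.102 ] spin 83.04
```

View pics/s5c.png

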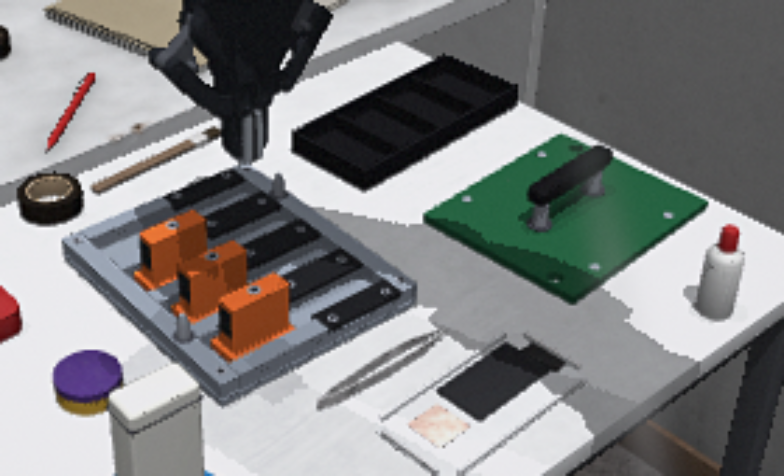

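The fingers closed on nothing: in this view the fingertips at (245,160) sit higher than I assumed. I'll measure their real height.

Run:
```python
from h import *
print(bot.tips_ahead)
p=bot.read_camera('scene');P=cloud(p);ok=p['depth']>0
m=ok&(abs(P[...,0]-.4625)<.04)&(abs(P[...,1]-.101)<.06)&(P[...,2]>.07)
X=P[m];print(len(X),np.round(np.percentile(X[:,2],[0,1,5]),4))
for z in np.arange(.07,.22,.01):
    s=X[(X[:,2]>z)&(X[:,2]<=z+.01)]
    if len(s)>3: print(round(z,2),len(s),np.round(np.r_[s[:,:2].min(0),s[:,:2].max(0)],4))
st()
```

```text
0.008
8266 [0.1657 0.1818 0.2181]
0.16 8 [0.4518 0.0953 0.4679 0.1093]
0.17 62 [0.4498 0.0886 0.47   0.1164]
0.18 78 [0.4496 0.0892 0.4677 0.1176]
0.19 78 [0.4502 0.0888 0.4684 0.1172]
0.2 67 [0.4493 0.0848 0.4637 0.1193]
0.21 161 [0.447  0.0698 0.4745 0.1362]
t 19.8 p [0.4616 0.101  0.1344] q [1.600e-03 1.860e-02 9.998e-01 9.000e-04] f [-1.3  0.3 -1.5] g 0.002 0.0
```

Request:
{"name": "send_rows", "arguments": {
  "deltas": "0 0 0 0; 0 0 0 0; 0 0 0 0; 0 0 0 0; 0 0 0 0",
  "claw": 0.75
}}

```text
t: 20.3
eef_pos: [0.4602, 0.1004, 0.1325]
tool_rot: [-0.0, 0.019, 1.0, -0.0]
contact_force: [0.5, 0.2, -0.0]
gripper_width: 0.751
grasp_force: 0.0
```

```bash
cat >> h.py <<'E'
def tips(w=.07):
    o=bot.get_obs();x,y,z=o['eef_pos'];p=bot.read_camera('scene');P=cloud(p);ok=p['depth']>0
    m=ok&(abs(P[...,0]-x)<w)&(abs(P[...,1]-y)<w)&(P[...,2]>.07)&(p['img'].max(-1)<110);X=P[m];Z=np.sort(X[:,2])
    print('tip z-TCP',np.round(Z[[3,15,40]]-z,4));s=X[X[:,2]<Z[3]+.025]
    print(np.round(np.r_[s[:,:2].min(0),s[:,:2].max(0)],4),'median',np.round(np.median(s,0),4))
E
python3 - <<'E'
from h import *
st();tips()
E
```

```text
t 20.3 p [0.4602 0.1004 0.1325] q [-5.000e-04  1.870e-02  9.998e-01 -3.000e-04] f [ 0.5  0.2 -0. ] g 0.751 0.0
tip z-TCP [0.038  0.0402 0.0439]
[0.4454 0.058  0.4701 0.1481] median [0.4551 0.0709 0.1843]
```

The fingertips are really about 33–38 mm above the reported TCP. I'll take the tip height as TCP + 0.036 from here on and regrasp lower.

Request:
{"name": "send_rows", "arguments": {
  "deltas": "0 -0.003 0.045 0; 0 -0.003 0.08 0; 0 -0.003 0.11 0; 0 -0.003 0.13 0; 0 -0.003 0.132 0",
  "claw": 0.95
}}

```text
t: 20.85
eef_pos: [0.4585, 0.0969, -0.0012]
tool_rot: [-0.002, 0.019, 1.0, -0.001]
contact_force: [1.2, 0.3, -0.3]
gripper_width: 0.951
grasp_force: 0.0
```

Request:
{"name": "send_rows", "arguments": {
  "deltas": "0 0 0 0; 0 0 0 0; 0 0 0 0; 0 0 0 0; 0 0 0 0",
  "claw": 0,
  "force": 60
}}

```text
t: 21.35
eef_pos: [0.4617, 0.0979, 0.0024]
tool_rot: [0.001, 0.019, 1.0, 0.001]
contact_force: [0.1, -0.3, 7.6]
gripper_width: 0.573
grasp_force: 62.7
```

Run:
```python
from h import *
st();p=bot.read_camera('scene');save(p,'s6.png');im=cv2.imread('pics/s6.png');cv2.imwrite('pics/s6c.png',cv2.resize(im[130:300,160:440],None,fx=2.8,fy=2.8))
```

```text
t 21.35 p [0.4617 0.0979 0.0024] q [1.300e-03 1.880e-02 9.998e-01 6.000e-04] f [ 0.1 -0.3  7.6] g 0.573 62.688961029052734
```

View pics/s6c.png

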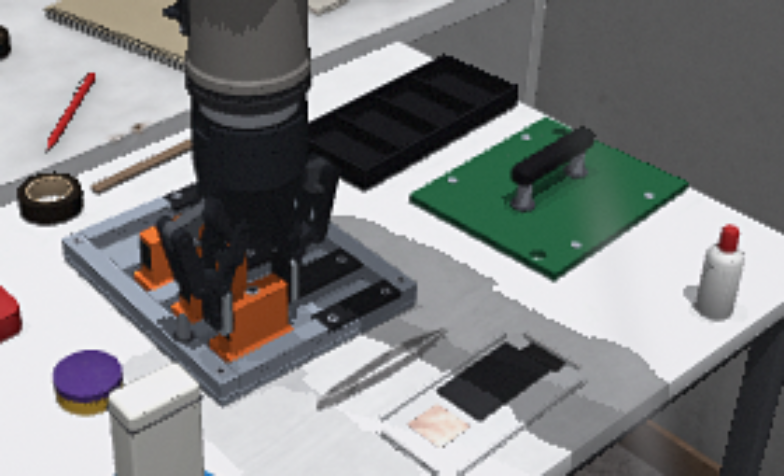

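The first stop is gripped at 49 mm. The view also shows the plate knocked a little towards the tray, so I'll measure it again later. Lift and carry.

Request:
{"name": "send_rows", "arguments": {
  "deltas": "0 0 -0.03 0; 0 0 -0.07 0; -0.012 -0.03 -0.1 8; -0.032 -0.07 -0.1 16; -0.053 -0.115 -0.1 24"
}}

```text
t: 21.9
eef_pos: [0.5106, -0.019, 0.1031]
tool_rot: [0.002, 0.227, 0.974, 0.002]
contact_force: [1.0, -0.1, -1.4]
gripper_width: 0.569
grasp_force: 62.5
```

Request:
{"name": "send_rows", "arguments": {
  "deltas": "0 0 0 0; 0 0 0 0"
}}

```text
t: 22.1
eef_pos: [0.5091, -0.0204, 0.1015]
tool_rot: [0.0, 0.227, 0.974, 0.0]
contact_force: [-1.2, 1.2, -0.3]
gripper_width: 0.575
grasp_force: 62.5
```

Run:
```python
from h import *
stops();go((618.7,-277.6,100,4.8),(618.7,-277.6,-2,4.8))
```

```text
stop [507.4 -19.1] [46.  18.7] 64.2 ztop 0.1554 jig [24.3 79.6] yrange [-0.039   0.0101]
stop [535.6  96.4] [50.2 71.7] 89.3 ztop 0.0568 jig [  0.6 -36.9] yrange [0.0715 0.1231]
t 22.15 p [ 0.5087 -0.019   0.1012] q [-1.000e-04  2.259e-01  9.741e-01  3.000e-04] f [ 0.3  0.5 -1.5] g 0.57 62.49134659767151
yaw 63.88 tilt [-0.0002  0.0006]
  -> (618.7, -277.6, 100, 4.8) delta [-0.2126 -0.1838  0.001 ] spin 59.08
  -> (618.7, -277.6, -2, 4.8) delta [-0.2127 -0.1839  0.103 ] spin 59.08
```

Request:
{"name": "send_rows", "arguments": {
  "deltas": "-0.035 -0.03 0 8; -0.07 -0.06 0 16; -0.105 -0.09 0 24; -0.14 -0.12 0 32; -0.175 -0.15 0 40"
}}

```text
t: 22.65
eef_pos: [0.6009, -0.23, 0.1008]
tool_rot: [-0.001, 0.546, 0.838, 0.001]
contact_force: [0.1, 1.1, -0.8]
gripper_width: 0.569
grasp_force: 62.5
```

Request:
{"name": "send_rows", "arguments": {
  "deltas": "0 0 0 8; 0 0 0 16; 0 0 0 19; 0 0 0 19; 0 0 0 19"
}}

```text
t: 23.15
eef_pos: [0.6002, -0.2293, 0.1007]
tool_rot: [-0.001, 0.675, 0.738, 0.0]
contact_force: [-0.1, -0.7, -1.1]
gripper_width: 0.569
grasp_force: 62.5
```

Run:
```python
from h import *
p=bot.read_camera('scene');P=cloud(p);hsv=cv2.cvtColor(p['img'],cv2.COLOR_RGB2HSV)
stops(p);go((618.7,-277.6,100,4.8),(618.7,-277.6,-2,4.8))
for q,z0,z1 in [('tray',.017,.027),('plate_grip',.003,.014),('plate_grip',.042,.056)]:
    for r in bot.masks_of(p,q)[:1]:
        m=r['mask']&(p['depth']>0)&(P[...,2]>z0)&(P[...,2]<z1);X=P[m];a=cv2.minAreaRect((X[:,:2]*1000).astype(np.float32));print(q,m.sum(),np.round(a[0],1),np.round(a[1],1),round(a[2],1))
```

```text
stop [ 600.6 -226.2] [44.9 18.7] 7.7 ztop 0.1542 jig [-76.8 282.9] yrange [-0.242  -0.2091]
stop [536.4  96.8] [51.1 71.5] 87.5 ztop 0.0571 jig [ -0.1 -37.3] yrange [0.0711 0.1234]
t 23.2 p [ 0.6002 -0.2297  0.1009] q [-4.000e-04  6.753e-01  7.376e-01  3.000e-04] f [-0.1 -0.7 -0.5] g 0.569 62.50637412071228
yaw 5.05 tilt [-0.0002  0.0009]
  -> (618.7, -277.6, 100, 4.8) delta [-0.0493  0.0143  0.0008] spin 0.25
  -> (618.7, -277.6, -2, 4.8) delta [-0.0494  0.0143  0.1028] spin 0.25
tray 441 [ 612.  -201.7] [ 93.7 212.1] 3.8
plate_grip 2622 [ 456.9 -215.3] [152.1 188.9] 3.4
plate_grip 195 [ 456.  -214.2] [19.2 96.3] 3.9
```

Request:
{"name": "send_rows", "arguments": {
  "deltas": "-0.049 0.013 0 0; -0.049 0.013 0.02 0; -0.049 0.013 0.06 0; -0.049 0.013 0.085 0; -0.049 0.013 0.09 0"
}}

```text
t: 23.85
eef_pos: [0.6149, -0.2774, 0.0076]
tool_rot: [-0.003, 0.676, 0.737, -0.001]
contact_force: [-0.3, -0.1, -1.2]
gripper_width: 0.572
grasp_force: 62.6
```

Request:
{"name": "send_rows", "arguments": {
  "deltas": "0 0 0.004 0; 0 0 0.008 0; 0 0 0.011 0; 0 0 0.012 0; 0 0 0.012 0"
}}

```text
t: 24.35
eef_pos: [0.6175, -0.2789, -0.0005]
tool_rot: [0.0, 0.676, 0.736, 0.0]
contact_force: [0.3, 0.3, -0.6]
gripper_width: 0.569
grasp_force: 62.6
```

Run:
```python
from h import *
stops();go((617.8,-277.6,-2,4.3))
```

```text
stop [ 618. -274.] [19.3 46.7] 85.4 ztop 0.0533 jig [-95.9 330. ] yrange [-0.2897 -0.2634]
stop [535.4  97.4] [51.7 70.4] 87.8 ztop 0.0568 jig [  0.9 -37.9] yrange [0.0711 0.1231]
t 24.4 p [ 6.175e-01 -2.789e-01 -5.000e-04] q [3.000e-04 6.765e-01 7.365e-01 2.000e-04] f [-0.2  0.5 -1. ] g 0.573 62.555826902389526
yaw 4.86 tilt [ 0.0007 -0.0002]
  -> (617.8, -277.6, -2, 4.3) delta [0.0013 0.0004 0.0015] spin 0.56
```

Request:
{"name": "send_rows", "arguments": {
  "deltas": "0 0 0.001 0; 0 0 0.0015 0; 0 0 0.0015 0"
}}

```text
t: 24.7
eef_pos: [0.6175, -0.279, -0.0014]
tool_rot: [0.0, 0.677, 0.736, 0.0]
contact_force: [-1.5, 1.1, 5.7]
gripper_width: 0.572
grasp_force: 63.4
```

Request:
{"name": "send_rows", "arguments": {
  "deltas": "0 0 0 0; 0 0 0 0; 0 0 0 0; 0 0 0 0",
  "claw": 0.85
}}

```text
t: 25.1
eef_pos: [0.6171, -0.2788, -0.0027]
tool_rot: [-0.0, 0.677, 0.736, -0.0]
contact_force: [-0.5, -0.4, 0.2]
gripper_width: 0.85
grasp_force: 0.0
```

Request:
{"name": "send_rows", "arguments": {
  "deltas": "0 0 -0.03 0; 0 0 -0.07 0; 0 0 -0.11 0; 0 0 -0.11 0"
}}

```text
t: 25.5
eef_pos: [0.6203, -0.2814, 0.1135]
tool_rot: [0.005, 0.677, 0.736, 0.002]
contact_force: [-0.0, -0.8, 1.0]
gripper_width: 0.848
grasp_force: 0.0
```

Run:
```python
from h import *
stops();go((*jig(25,-36),110,87.8),(*jig(-25,-36),110,87.8),(*jig(-25,-36),0,87.8))
```

```text
stop [ 615.4 -276.1] [50.1 18.5] 2.2 ztop 0.0517 jig [-93.4 332.2] yrange [-0.2935 -0.2644]
stop [535.5  96.5] [51.9 71. ] 89.3 ztop 0.0568 jig [  0.7 -37. ] yrange [0.0711 0.1234]
t 25.55 p [ 0.619  -0.2801  0.1106] q [0.0027 0.6766 0.7363 0.0011] f [-0.3 -0.2 -0.3] g 0.853 0.0
yaw 4.84 tilt [ 0.0054 -0.002 ]
  -> (np.float64(511.20038821688513), np.float64(96.43316021797037), 110, 87.8) delta [ 0.3843 -0.0756 -0.0007] spin -82.96
  -> (np.float64(561.1635340374162), np.float64(94.51376976359435), 110, 87.8) delta [ 0.3782 -0.026  -0.0004] spin -82.96
  -> (np.float64(561.1635340374162), np.float64(94.51376976359435), 0, 87.8) delta [ 0.3784 -0.0266  0.1096] spin -82.96
```

Request:
{"name": "send_rows", "arguments": {
  "deltas": "0.047 -0.0092 0 -8.2; 0.094 -0.0184 0 -16.4; 0.141 -0.0276 0 -24.6; 0.188 -0.0368 0 -32.8; 0.235 -0.046 0 -41",
  "claw": 0.95
}}

```text
t: 26.05
eef_pos: [0.5497, -0.0466, 0.1064]
tool_rot: [-0.001, 0.373, 0.928, -0.0]
contact_force: [1.3, 0.1, 0.8]
gripper_width: 0.946
grasp_force: 0.0
```

Request:
{"name": "send_rows", "arguments": {
  "deltas": "0.033 0.019 0 -8.4; 0.066 0.038 0 -16.8; 0.1 0.057 0 -25.2; 0.132 0.075 0 -33.6; 0.132 0.075 0 -42"
}}

```text
t: 26.55
eef_pos: [0.5063, 0.1033, 0.1062]
tool_rot: [-0.002, 0.011, 1.0, 0.001]
contact_force: [-1.0, -0.2, 0.2]
gripper_width: 0.946
grasp_force: 0.0
```

Request:
{"name": "send_rows", "arguments": {
  "deltas": "0 0 0 0; 0 0 0 0"
}}

```text
t: 26.75
eef_pos: [0.5085, 0.0963, 0.1068]
tool_rot: [-0.001, 0.021, 1.0, -0.0]
contact_force: [0.3, -0.2, 0.4]
gripper_width: 0.952
grasp_force: 0.0
```

Run:
```python
from h import *
go((*jig(25,-36.5),0,87.8))
```

```text
t 26.75 p [0.5085 0.0963 0.1068] q [-6.000e-04  2.120e-02  9.998e-01 -3.000e-04] f [ 0.3 -0.2  0.4] g 0.952 0.0
yaw 87.58 tilt [-0.0011 -0.0006]
  -> (np.float64(511.2195821214289), np.float64(96.93279167617567), 0, 87.8) delta [-0.0028  0.0008  0.1068] spin -0.22
```

Request:
{"name": "send_rows", "arguments": {
  "deltas": "-0.003 0.001 0.04 0; -0.003 0.001 0.075 0; -0.003 0.001 0.1 0; -0.003 0.001 0.106 0; -0.003 0.001 0.106 0"
}}

```text
t: 27.25
eef_pos: [0.5115, 0.0968, 0.0008]
tool_rot: [-0.001, 0.02, 1.0, -0.001]
contact_force: [-0.2, -0.3, -0.0]
gripper_width: 0.955
grasp_force: 0.0
```

Request:
{"name": "send_rows", "arguments": {
  "deltas": "0 0 0 0; 0 0 0 0; 0 0 0 0; 0 0 0 0; 0 0 0 0",
  "claw": 0,
  "force": 60
}}

```text
t: 27.75
eef_pos: [0.5134, 0.0981, 0.0032]
tool_rot: [0.001, 0.019, 1.0, 0.001]
contact_force: [-0.6, -0.8, 5.7]
gripper_width: 0.57
grasp_force: 62.5
```

Request:
{"name": "send_rows", "arguments": {
  "deltas": "0 0 -0.03 0; 0 0 -0.07 0; 0 0 -0.1 0; 0 0 -0.1 0"
}}

```text
t: 28.15
eef_pos: [0.5153, 0.0989, 0.1063]
tool_rot: [0.004, 0.019, 1.0, 0.002]
contact_force: [0.8, -0.1, -0.8]
gripper_width: 0.571
grasp_force: 62.5
```

Run:
```python
from h import *
stops();go((613.9,-227,100,4.3))
```

```text
stop [ 617.7 -274.8] [53.4 22.8] 2.0 ztop 0.0525 jig [-95.7 330.9] yrange [-0.2941 -0.2612]
stop [512.   99.1] [48.6 20.3] 86.5 ztop 0.1591 jig [ 24.3 -38.7] yrange [0.0717 0.1282]
t 28.2 p [0.5138 0.0987 0.1042] q [0.0026 0.0188 0.9998 0.0013] f [-0.   0.7 -1.4] g 0.575 62.520411014556885
yaw 87.84 tilt [0.0053 0.0025]
  -> (613.9, -227, 100, 4.3) delta [-0.1123 -0.3217  0.0039] spin 83.54
```

Request:
{"name": "send_rows", "arguments": {
  "deltas": "-0.016 -0.044 0 8.2; -0.032 -0.088 0 16.4; -0.048 -0.132 0 24.6; -0.064 -0.176 0 32.8; -0.08 -0.22 0 41"
}}

```text
t: 28.7
eef_pos: [0.5833, -0.1263, 0.1006]
tool_rot: [-0.001, 0.37, 0.929, -0.0]
contact_force: [1.2, 0.5, -0.8]
gripper_width: 0.572
grasp_force: 62.5
```

Request:
{"name": "send_rows", "arguments": {
  "deltas": "-0.03 -0.018 0 8.5; -0.06 -0.037 0 17; -0.091 -0.056 0 25.5; -0.091 -0.056 0 34; -0.091 -0.056 0 42.5"
}}

```text
t: 29.2
eef_pos: [0.6107, -0.2296, 0.1003]
tool_rot: [-0.0, 0.683, 0.73, -0.001]
contact_force: [0.3, 0.6, -1.4]
gripper_width: 0.568
grasp_force: 62.5
```

Request:
{"name": "send_rows", "arguments": {
  "deltas": "0 0 0 0; 0 0 0 0; 0 0 0 0"
}}

```text
t: 29.5
eef_pos: [0.6115, -0.2274, 0.1011]
tool_rot: [-0.0, 0.679, 0.735, -0.0]
contact_force: [-0.6, -0.1, -1.5]
gripper_width: 0.572
grasp_force: 62.5
```

Run:
```python
from h import *
stops();go((613.9,-227,-1,4.3))
```

```text
stop [ 612.5 -221.8] [48.8 18.2] 3.4 ztop 0.1536 jig [-88.4 278.1] yrange [-0.2364 -0.2065]
stop [ 616.9 -276.6] [54.1 21.8] 4.5 ztop 0.0524 jig [-95.  332.7] yrange [-0.2934 -0.2645]
stop [561.3  96.3] [50.3 20. ] 88.7 ztop 0.057 jig [-25.  -37.8] yrange [0.0706 0.123 ]
t 29.55 p [ 0.6116 -0.2275  0.1013] q [-2.000e-04  6.788e-01  7.343e-01  1.000e-04] f [ 1.   0.4 -1. ] g 0.571 62.48302102088928
yaw 4.5 tilt [-0.0003  0.0004]
  -> (613.9, -227, -1, 4.3) delta [0.0003 0.0023 0.1023] spin 0.2
```

Request:
{"name": "send_rows", "arguments": {
  "deltas": "0.0015 0.002 0.03 0; 0.0015 0.002 0.065 0; 0.0015 0.002 0.09 0; 0.0015 0.002 0.098 0; 0.0015 0.002 0.101 0"
}}

```text
t: 30.05
eef_pos: [0.6133, -0.2262, 0.0]
tool_rot: [-0.0, 0.679, 0.734, -0.0]
contact_force: [0.8, -0.6, -1.1]
gripper_width: 0.572
grasp_force: 62.5
```

Request:
{"name": "send_rows", "arguments": {
  "deltas": "0 0 0 0; 0 0 0.001 0; 0 0 0.0015 0; 0 0 0.0015 0"
}}

```text
t: 30.45
eef_pos: [0.6141, -0.2263, -0.0003]
tool_rot: [0.0, 0.68, 0.734, 0.0]
contact_force: [0.1, 0.1, -1.2]
gripper_width: 0.568
grasp_force: 62.5
```

Run:
```python
from h import *
stops();go((613.9,-227,-1,4.3))
```

```text
stop [ 613.  -220.7] [48.1 23.1] 6.7 ztop 0.053 jig [-88.9 277. ] yrange [-0.2663 -0.2096]
stop [ 581.4 -256.1] [14.6 61.9] 37.5 ztop 0.0515 jig [-58.7 313.6] yrange [-0.2951 -0.2362]
stop [560.3  95.7] [51.1 21.6] 84.4 ztop 0.0567 jig [-24.1 -37.2] yrange [0.0711 0.123 ]
t 30.5 p [ 6.140e-01 -2.263e-01 -4.000e-04] q [4.000e-04 6.797e-01 7.335e-01 3.000e-04] f [ 0.8 -0.3 -0.2] g 0.575 62.50202536582947
yaw 4.36 tilt [ 0.0009 -0.0001]
  -> (613.9, -227, -1, 4.3) delta [-0.0007 -0.0002  0.0006] spin 0.06
```

Request:
{"name": "send_rows", "arguments": {
  "deltas": "0 0 0.001 0; 0 0 0.0015 0; 0 0 0.0015 0"
}}

```text
t: 30.8
eef_pos: [0.614, -0.2262, -0.0008]
tool_rot: [0.0, 0.68, 0.733, 0.001]
contact_force: [-3.4, 2.6, 11.8]
gripper_width: 0.57
grasp_force: 64.0
```

Request:
{"name": "send_rows", "arguments": {
  "deltas": "0 0 0 0; 0 0 0 0; 0 0 0 0; 0 0 0 0",
  "claw": 0.85
}}

```text
t: 31.2
eef_pos: [0.6136, -0.2262, -0.0027]
tool_rot: [-0.0, 0.68, 0.733, -0.0]
contact_force: [0.3, 0.0, -0.7]
gripper_width: 0.853
grasp_force: 0.0
```

Request:
{"name": "send_rows", "arguments": {
  "deltas": "0 0 -0.03 0; 0 0 -0.07 0; 0 0 -0.11 0; 0 0 -0.11 0"
}}

```text
t: 31.6
eef_pos: [0.6169, -0.2285, 0.1131]
tool_rot: [0.004, 0.68, 0.733, 0.002]
contact_force: [0.3, -1.4, 0.5]
gripper_width: 0.848
grasp_force: 0.0
```

Run:
```python
from h import *
p=bot.read_camera('scene');stops(p);save(p,'s7.png');im=cv2.imread('pics/s7.png');cv2.imwrite('pics/s7c.png',cv2.resize(im[130:300,160:440],None,fx=2.8,fy=2.8))
go((*jig(-25,-36.5),108,87.8))
```

```text
stop [ 616.5 -248.1] [51.4 74.5] 2.5 ztop 0.0524 jig [-93.4 304.2] yrange [-0.2898 -0.211 ]
stop [560.7  96.2] [49.1 21.2] 85.5 ztop 0.0565 jig [-24.4 -37.7] yrange [0.0711 0.1231]
t 31.65 p [ 0.6155 -0.2273  0.1103] q [0.0024 0.6798 0.7334 0.0012] f [-0.5  0.2 -0.5] g 0.853 0.0
yaw 4.35 tilt [ 0.0052 -0.0014]
  -> (np.float64(561.1827279419599), np.float64(95.01340122179968), 108, 87.8) delta [ 0.3255 -0.0297  0.0016] spin -83.45
```

View pics/s7c.png

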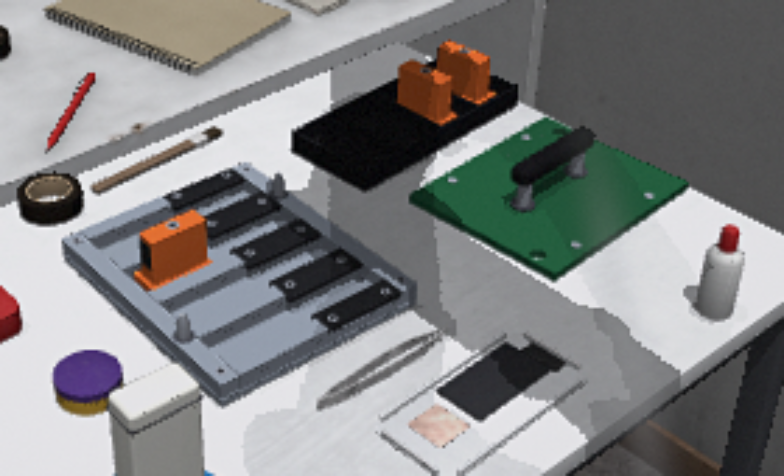

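Two stops stand in the tray at crop (425,90) and (465,75). Now the last one.

Request:
{"name": "send_rows", "arguments": {
  "deltas": "0.047 -0.0042 0 -8.2; 0.094 -0.0084 0 -16.4; 0.141 -0.0126 0 -24.6; 0.188 -0.0168 0 -32.8; 0.235 -0.021 0 -41",
  "claw": 0.95
}}

```text
t: 32.15
eef_pos: [0.5734, 0.0085, 0.1063]
tool_rot: [-0.001, 0.377, 0.926, -0.0]
contact_force: [0.5, 0.2, 0.5]
gripper_width: 0.948
grasp_force: 0.0
```

Request:
{"name": "send_rows", "arguments": {
  "deltas": "0.025 0.018 0 -8.5; 0.05 0.035 0 -17; 0.074 0.053 0 -25.5; 0.074 0.053 0 -34; 0.074 0.053 0 -42.5"
}}

```text
t: 32.65
eef_pos: [0.5582, 0.0978, 0.1061]
tool_rot: [-0.001, 0.014, 1.0, -0.0]
contact_force: [-0.2, -0.6, 0.3]
gripper_width: 0.946
grasp_force: 0.0
```

Request:
{"name": "send_rows", "arguments": {
  "deltas": "0 0 0 0; 0 0 0 0"
}}

```text
t: 32.85
eef_pos: [0.5589, 0.0959, 0.1067]
tool_rot: [-0.001, 0.021, 1.0, -0.0]
contact_force: [-0.5, -0.7, 0.6]
gripper_width: 0.948
grasp_force: 0.0
```

Run:
```python
from h import *
go((*jig(-25,-37),0,87.8))
```

```text
t 32.85 p [0.5589 0.0959 0.1067] q [-7.000e-04  2.090e-02  9.998e-01 -1.000e-04] f [-0.5 -0.7  0.6] g 0.948 0.0
yaw 87.6 tilt [-0.0015 -0.0002]
  -> (np.float64(561.2019218465038), np.float64(95.51303268000498), 0, 87.8) delta [-0.0025 -0.0002  0.1067] spin -0.2
```

Request:
{"name": "send_rows", "arguments": {
  "deltas": "-0.002 0 0.04 0; -0.002 0 0.075 0; -0.002 0 0.1 0; -0.002 0 0.106 0; -0.002 0 0.106 0"
}}

```text
t: 33.35
eef_pos: [0.5608, 0.0956, 0.0007]
tool_rot: [-0.001, 0.02, 1.0, -0.001]
contact_force: [0.5, 0.3, 0.7]
gripper_width: 0.95
grasp_force: 0.0
```

Request:
{"name": "send_rows", "arguments": {
  "deltas": "0 0 0 0; 0 0 0 0; 0 0 0 0; 0 0 0 0; 0 0 0 0",
  "claw": 0,
  "force": 60
}}

```text
t: 33.85
eef_pos: [0.5627, 0.0963, 0.0032]
tool_rot: [0.001, 0.019, 1.0, 0.0]
contact_force: [-0.8, -1.0, 5.0]
gripper_width: 0.573
grasp_force: 62.5
```

Request:
{"name": "send_rows", "arguments": {
  "deltas": "0 0 -0.03 0; 0 0 -0.07 0; 0 0 -0.1 0; 0 0 -0.1 0"
}}

```text
t: 34.25
eef_pos: [0.565, 0.0967, 0.1066]
tool_rot: [0.004, 0.019, 1.0, 0.002]
contact_force: [1.4, 0.3, -1.2]
gripper_width: 0.568
grasp_force: 62.5
```

Run:
```python
from h import *
stops();go((610.1,-176.2,100,4.3))
```

```text
stop [ 613.8 -249.2] [49.1 77.1] 5.9 ztop 0.0526 jig [-90.8 305.4] yrange [-0.2905 -0.2113]
stop [561.4  98. ] [50.  17.5] 89.7 ztop 0.1599 jig [-25.1 -39.5] yrange [0.073  0.1263]
t 34.3 p [0.5634 0.0966 0.1043] q [0.0027 0.0189 0.9998 0.0012] f [-1.3 -0.  -1.6] g 0.572 62.5244414806366
yaw 87.84 tilt [0.0054 0.0022]
  -> (610.1, -176.2, 100, 4.3) delta [-0.057  -0.2709  0.004 ] spin 83.54
```

Request:
{"name": "send_rows", "arguments": {
  "deltas": "-0.0084 -0.04 0 8.2; -0.0168 -0.08 0 16.4; -0.0252 -0.12 0 24.6; -0.0336 -0.16 0 32.8; -0.042 -0.2 0 41"
}}

```text
t: 34.8
eef_pos: [0.5953, -0.1066, 0.1006]
tool_rot: [-0.001, 0.37, 0.929, -0.0]
contact_force: [0.3, 0.3, -1.7]
gripper_width: 0.572
grasp_force: 62.5
```

Request:
{"name": "send_rows", "arguments": {
  "deltas": "-0.02 -0.015 0 8.5; -0.04 -0.03 0 17; -0.058 -0.044 0 25.5; -0.058 -0.044 0 34; -0.058 -0.044 0 42.5"
}}

```text
t: 35.3
eef_pos: [0.6072, -0.1781, 0.1004]
tool_rot: [-0.001, 0.683, 0.731, -0.001]
contact_force: [0.8, 0.2, -0.4]
gripper_width: 0.565
grasp_force: 62.5
```

Request:
{"name": "send_rows", "arguments": {
  "deltas": "0 0 0 0; 0 0 0 0; 0 0 0 0"
}}

```text
t: 35.6
eef_pos: [0.6079, -0.1767, 0.1011]
tool_rot: [-0.0, 0.679, 0.735, -0.0]
contact_force: [0.0, -0.1, -0.1]
gripper_width: 0.572
grasp_force: 62.5
```

Run:
```python
from h import *
stops();go((610.1,-177.5,-1,4.3))
```

```text
stop [ 609.3 -172.4] [44.5 19.7] 2.2 ztop 0.1543 jig [-83.4 228.9] yrange [-0.1892 -0.1562]
stop [ 614.6 -247.9] [52.8 75.8] 6.6 ztop 0.0523 jig [-91.5 304.1] yrange [-0.2897 -0.211 ]
t 35.65 p [ 0.608  -0.1768  0.1013] q [-2.000e-04  6.788e-01  7.343e-01  1.000e-04] f [ 0.5  0.1 -0.7] g 0.567 62.48000979423523
yaw 4.5 tilt [-0.0002  0.0004]
  -> (610.1, -177.5, -1, 4.3) delta [-0.0009  0.002   0.1023] spin 0.2
```

Request:
{"name": "send_rows", "arguments": {
  "deltas": "-0.002 0.002 0.03 0; -0.002 0.002 0.065 0; -0.002 0.002 0.09 0; -0.002 0.002 0.098 0; -0.002 0.002 0.101 0"
}}

```text
t: 36.15
eef_pos: [0.61, -0.1789, 0.0]
tool_rot: [-0.0, 0.679, 0.734, -0.0]
contact_force: [-0.7, -0.4, -0.8]
gripper_width: 0.571
grasp_force: 62.5
```

Request:
{"name": "send_rows", "arguments": {
  "deltas": "0 0 0 0; 0 0 0.001 0; 0 0 0.002 0; 0 0 0.003 0; 0 0 0.003 0"
}}

```text
t: 36.65
eef_pos: [0.6112, -0.1791, -0.0007]
tool_rot: [0.001, 0.68, 0.733, 0.001]
contact_force: [-2.5, 2.4, 9.2]
gripper_width: 0.569
grasp_force: 63.7
```

Request:
{"name": "send_rows", "arguments": {
  "deltas": "0 0 -0.001 0; 0 0 0 0; 0 0 0 0; 0 0 0 0",
  "claw": 0.85
}}

```text
t: 37.05
eef_pos: [0.6102, -0.1789, -0.0026]
tool_rot: [-0.0, 0.68, 0.733, -0.0]
contact_force: [-0.4, -0.0, 0.2]
gripper_width: 0.847
grasp_force: 0.0
```

Request:
{"name": "send_rows", "arguments": {
  "deltas": "0 0 -0.03 0; 0 0 -0.07 0; 0 0 -0.11 0; 0 0 -0.11 0; 0 0 -0.11 0"
}}

```text
t: 37.55
eef_pos: [0.6109, -0.1789, 0.1082]
tool_rot: [0.001, 0.68, 0.734, 0.001]
contact_force: [-0.7, 0.2, 0.3]
gripper_width: 0.856
grasp_force: 0.0
```

```bash
cat >> h.py <<'E'
from scipy.spatial.transform import Rotation as Ro
def proj(p,X):
    X=np.atleast_2d(X);c=X@p['camera_from_world'][:3,:3].T+p['camera_from_world'][:3,3]
    return np.stack([p['cx']+p['fx']*c[:,0]/-c[:,2],p['cy']-p['fy']*c[:,1]/-c[:,2]],1)
def rectm(p,P,m,z0,z1,t):
    m=m&(p['depth']>0)&(P[...,2]>z0)&(P[...,2]<z1);m=cv2.morphologyEx(m.astype(np.uint8),cv2.MORPH_OPEN,np.ones((2,2)))>0
    X=P[m];a=cv2.minAreaRect((X[:,:2]*1000).astype(np.float32));print(t,m.sum(),np.round(a[0],1),np.round(a[1],1),round(a[2],1),'med',np.round(np.median(X,0)*1000,1))
def fix():
    p=bot.read_camera('scene');P=cloud(p);stops(p)
    for q,z0,z1 in [('jig_top',.016,.027),('plate_grip',.002,.014),('plate_grip',.040,.056)]:
        for r in bot.masks_of(p,q)[:1]: rectm(p,P,r['mask'],z0,z1,q)
    for q in ['jig_top','pin_1','plate_grip']: print(q,[(np.round(r['xyz'],4).tolist(),round(r['confidence'],2)) for r in bot.landmark_of(p,q)])
    return p
E
python3 - <<'E'
from h import *
p=fix();go((456,-214.5,110,3.8))
E
```

```text
stop [ 613.5 -225.4] [ 51.4 122.3] 4.5 ztop 0.0525 jig [-89.6 281.7] yrange [-0.2877 -0.1648]
jig_top 3405 [236.4 217.4] [250.2 931.9] 61.7 med [523.5  57.8  20.9]
plate_grip 2662 [347.9 -33. ] [ 215.3 1470.3] 30.2 med [ 437.5 -195.6    7.3]
plate_grip 213 [ 588.9 -450.1] [ 49.6 629.2] 29.6 med [ 450.7 -210.6   45.1]
jig_top [([0.5328, 0.0613, 0.0206], 0.65), ([0.7133, 0.1083, 0.0009], 0.37)]
pin_1 [([0.4826, 0.1402, 0.021], 0.74), ([0.579, -0.0256, 0.0207], 0.71)]
plate_grip [([0.4552, -0.221, 0.042], 0.75)]
t 37.9 p [ 0.6098 -0.1788  0.1065] q [-6.000e-04  6.797e-01  7.334e-01 -5.000e-04] f [ 0.1 -1.2  0. ] g 0.847 0.0
yaw 4.35 tilt [-0.0016  0.0001]
  -> (456, -214.5, 110, 3.8) delta [-0.0239 -0.156  -0.0032] spin 0.55
```

All three stops are in the tray. Next I move above the plate's grip bar.

Request:
{"name": "send_rows", "arguments": {
  "deltas": "-0.008 -0.04 0 0.5; -0.016 -0.08 0 0.5; -0.024 -0.12 0 0.5; -0.024 -0.156 0 0.5; -0.024 -0.156 0 0.5",
  "claw": 0.7
}}

```text
t: 38.4
eef_pos: [0.4506, -0.2154, 0.1068]
tool_rot: [-0.002, 0.685, 0.729, -0.0]
contact_force: [0.3, 0.3, -1.2]
gripper_width: 0.698
grasp_force: 0.0
```

Request:
{"name": "send_rows", "arguments": {
  "deltas": "0 0 0 0; 0 0 0 0"
}}

```text
t: 38.6
eef_pos: [0.4579, -0.2145, 0.1076]
tool_rot: [0.0, 0.682, 0.731, 0.0]
contact_force: [1.0, 0.2, 0.1]
gripper_width: 0.698
grasp_force: 0.0
```

```bash
cat >> h.py <<'E'
def wcloud(p):
    T=np.linalg.inv(p['camera_from_world']);d=p['depth'];v,u=np.mgrid[:d.shape[0],:d.shape[1]]
    x=(u-p['cx'])/p['fx'];y=(v-p['cy'])/p['fy'];r=np.hypot(x,y)+1e-9;t=np.tan(r)/r
    return np.stack([x*t*d,-y*t*d,-d],-1)@T[:3,:3].T+T[:3,3]
def comp(P,m,t,amin=100):
    n,l,s,c=cv2.connectedComponentsWithStats(m.astype(np.uint8))
    for k in range(1,n):
        if s[k,4]<amin: continue
        X=P[l==k];a=cv2.minAreaRect((X[:,:2]*1000).astype(np.float32));print(t,s[k,4],np.round(a[0],1),np.round(a[1],1),round(a[2],1),'z',round(np.median(X[:,2])*1000,1))
E
python3 - <<'E'
from h import *
p=bot.read_camera('wrist');P=wcloud(p);save(p,'w2.png');d=p['depth']>0;z=P[...,2];hsv=cv2.cvtColor(p['img'],cv2.COLOR_RGB2HSV)
box=(P[...,0]>.33)&(P[...,0]<.58)&(P[...,1]>-.35)&(P[...,1]<-.08)
comp(P,d&box&(hsv[...,0]>50)&(hsv[...,0]<90)&(hsv[...,1]>90)&(z>0)&(z<.016),'plate')
comp(P,d&box&(z>.038)&(z<.056),'bar')
for q in ['plate_grip','jig_top','pin_1']: print(q,[(np.round(r['xyz'],4).tolist(),round(r['confidence'],2)) for r in bot.landmark_of(p,q)])
p=bot.read_camera('scene');P=cloud(p);z=P[...,2];hsv=cv2.cvtColor(p['img'],cv2.COLOR_RGB2HSV)
box=(P[...,0]>.40)&(P[...,0]<.66)&(P[...,1]>-.05)&(P[...,1]<.165)
comp(P,(p['depth']>0)&box&(z>.017)&(z<.027),'jig');comp(P,(p['depth']>0)&box&(z>.03)&(z<.05),'pins',5)
go((456,-214.5,-6,3.8))
E
```

```text
plate 22570 [ 456.5 -216.2] [147.7 181.4] 3.3 z 8.8
bar 2217 [ 456.7 -215.7] [17.7 95. ] 3.2 z 48.2
plate_grip [([0.4577, -0.2155, 0.0453], 0.57)]
jig_top []
pin_1 []
jig 3332 [533.9  59.2] [182.6 218. ] 88.1 z 21.2
pins 20 [579.  -21.6] [9.1 7.4] 50.1 z 35.0
pins 26 [485.1 142.7] [5.9 9.1] 2.4 z 34.6
t 38.85 p [ 0.4572 -0.2146  0.1074] q [ 1.000e-04  6.826e-01  7.308e-01 -2.000e-04] f [-0.1  0.8 -0.1] g 0.7 0.0
yaw 3.9 tilt [-0.0001 -0.0005]
  -> (456, -214.5, -6, 3.8) delta [ 0.0003 -0.0012  0.1134] spin 0.1
```

View pics/w2.png

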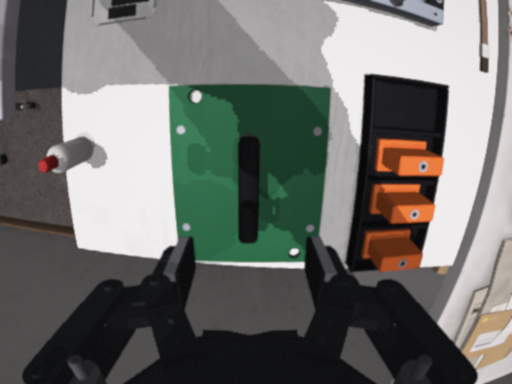

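The wrist view shows the plate at (250,170) with its bar at (249,190) between the jaws, and all three stops upright in the tray. Grip the bar.

Request:
{"name": "send_rows", "arguments": {
  "deltas": "-0.001 0 0.04 0.6; -0.001 0 0.075 0.6; -0.001 0 0.1 0.6; -0.001 0 0.113 0.6; -0.001 0 0.113 0.6"
}}

```text
t: 39.35
eef_pos: [0.4558, -0.2155, -0.0068]
tool_rot: [-0.001, 0.687, 0.727, -0.001]
contact_force: [-0.1, -0.3, 0.0]
gripper_width: 0.698
grasp_force: 0.0
```

Request:
{"name": "send_rows", "arguments": {
  "deltas": "0 0 0 0; 0 0 0 0; 0 0 0 0; 0 0 0 0; 0 0 0 0",
  "claw": 0,
  "force": 100
}}

```text
t: 39.85
eef_pos: [0.4576, -0.2159, -0.0041]
tool_rot: [0.001, 0.687, 0.727, 0.001]
contact_force: [-1.0, 1.0, 8.4]
gripper_width: 0.19
grasp_force: 98.2
```

Request:
{"name": "send_rows", "arguments": {
  "deltas": "0 0 0 0; 0 0 0 0; 0 0 -0.01 0; 0 0 -0.05 0; 0 0 -0.09 0"
}}

```text
t: 40.35
eef_pos: [0.4555, -0.2154, 0.0855]
tool_rot: [-0.001, 0.687, 0.727, -0.001]
contact_force: [1.5, 0.2, -3.1]
gripper_width: 0.183
grasp_force: 98.6
```

Run:
```python
from h import *
go((534.5,59.2,90,-2))
```

```text
t 40.35 p [ 0.4555 -0.2154  0.0855] q [-1.100e-03  6.869e-01  7.268e-01 -7.000e-04] f [ 1.5  0.2 -3.1] g 0.183 98.60011696815491
yaw 3.23 tilt [-0.0025  0.0004]
  -> (534.5, 59.2, 90, -2) delta [ 0.2697  0.0944 -0.0046] spin 5.23
```

Request:
{"name": "send_rows", "arguments": {
  "deltas": "0.038 0.013 -0.005 1; 0.077 0.027 -0.005 2; 0.115 0.04 -0.005 3; 0.154 0.054 -0.005 4; 0.193 0.067 -0.005 5.2"
}}

```text
t: 40.85
eef_pos: [0.5127, -0.0173, 0.0903]
tool_rot: [-0.0, 0.719, 0.695, 0.0]
contact_force: [0.3, -0.7, -3.8]
gripper_width: 0.188
grasp_force: 98.7
```

Request:
{"name": "send_rows", "arguments": {
  "deltas": "0.035 0.02 0 0; 0.074 0.034 0 0; 0.074 0.034 0 0; 0.074 0.034 0 0; 0.074 0.034 0 0"
}}

```text
t: 41.35
eef_pos: [0.5484, 0.0525, 0.0898]
tool_rot: [-0.0, 0.719, 0.695, -0.0]
contact_force: [-0.8, -0.2, -3.0]
gripper_width: 0.183
grasp_force: 98.7
```

```bash
cat >> h.py <<'E'
def plate():
    for n in ('scene','wrist'):
        p=bot.read_camera(n);P=cloud(p) if n=='scene' else wcloud(p);z=P[...,2];hsv=cv2.cvtColor(p['img'],cv2.COLOR_RGB2HSV)
        d=p['depth']>0;g=d&(hsv[...,0]>50)&(hsv[...,0]<90)&(hsv[...,1]>90)&(P[...,0]>.4)&(P[...,0]<.7)&(abs(P[...,1]-.06)<.15)
        if g.sum()<100: print('no green',n);continue
        X=P[g];A=np.c_[X[:,:2],np.ones(len(X))];s,*_=np.linalg.lstsq(A,X[:,2],rcond=None);print(n,'slope',np.round(s[:2],4),'z',np.round(np.median(X[:,2]),4))
        comp(P,g,n+' plate',300)
        comp(P,d&(P[...,0]>.4)&(P[...,0]<.7)&(abs(P[...,1]-.06)<.15)&(z>np.median(X[:,2])+.03)&(z<np.median(X[:,2])+.046)&(p['img'].max(-1)<70),n+' bar',60)
        save(p,f'plate_{n}.png')
E
python3 - <<'E'
from h import *
plate();go((534.5,59.2,90,-2))
E
```

```text
scene slope [ 0.008  -0.0031] z 0.1012
scene plate 3085 [548.   52.9] [186.6 154. ] 88.3 z 101.2
scene bar 126 [536.5  35.2] [12.1 58.3] 16.0 z 138.8
scene bar 189 [550.3  77.1] [26.7 47.8] 2.1 z 139.8
wrist slope [ 0.0008 -0.0176] z 0.1026
wrist plate 41202 [529.1  71.9] [144.  188.2] 88.0 z 102.6
wrist bar 5813 [548.1  53. ] [95.1 20.1] 89.3 z 142.1
wrist bar 237 [565.3  60.3] [4.1 8.9] 55.0 z 141.0
wrist bar 238 [531.   61.6] [9.6 3.9] 24.9 z 141.2
t 41.45 p [0.5485 0.0521 0.0898] q [-1.000e-04  7.198e-01  6.941e-01 -1.000e-04] f [-0.2 -0.8 -3. ] g 0.187 98.71512293815613
yaw -2.08 tilt [-0.0003 -0.0001]
  -> (534.5, 59.2, 90, -2) delta [ 0.0065 -0.0142 -0.0002] spin -0.08
```

```bash
python3 -c "
import cv2,numpy as np
a=cv2.imread('pics/plate_scene.png')[130:330,140:400];b=cv2.imread('pics/plate_wrist.png')
cv2.imwrite('pics/pw.png',np.hstack([cv2.resize(a,(390,300)),cv2.resize(b,(400,300))]))"
```

```text
(no output)
```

View pics/pw.png

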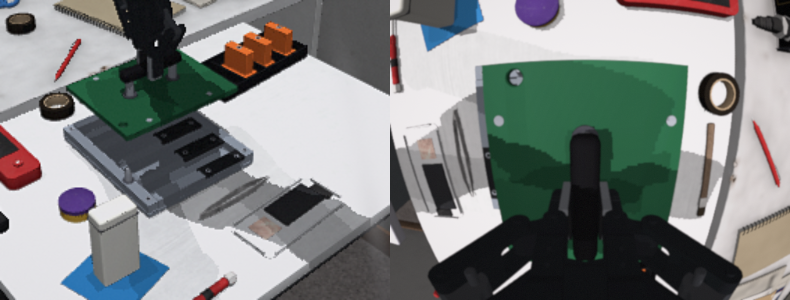

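The plate is held level, about 14 mm and 6 mm off the jig centre. I'll shift it and lower to just above the pin tips.

Request:
{"name": "send_rows", "arguments": {
  "deltas": "0.003 -0.007 0 0; 0.0057 -0.014 0 0; 0.0057 -0.014 0.015 0; 0.0057 -0.014 0.03 0; 0.0057 -0.014 0.042 0"
}}

```text
t: 41.95
eef_pos: [0.5346, 0.0599, 0.0456]
tool_rot: [-0.0, 0.719, 0.695, -0.001]
contact_force: [0.0, -0.2, -3.8]
gripper_width: 0.187
grasp_force: 98.7
```

Request:
{"name": "send_rows", "arguments": {
  "deltas": "0 0 0 0; 0 0 0 0; 0 0 0 0; 0 0 0 0"
}}

```text
t: 42.35
eef_pos: [0.5358, 0.0597, 0.0479]
tool_rot: [0.0, 0.719, 0.695, 0.0]
contact_force: [-0.1, 0.4, -3.0]
gripper_width: 0.192
grasp_force: 98.5
```

Run:
```python
from h import *
plate();go((534.7,58.4,48,-2))
b=cv2.imread('pics/plate_wrist.png');a=cv2.imread('pics/plate_scene.png')
cv2.imwrite('pics/pw2.png',np.hstack([cv2.resize(a[130:290,160:360],(400,320)),cv2.resize(b[70:150,100:200],(400,320))]))
```

```text
scene slope [ 0.0019 -0.0008] z 0.0594
scene plate 3206 [573.6  58.1] [188.1 231.7] 87.7 z 59.4
scene bar 108 [523.7  40.8] [11.4 59.3] 16.3 z 96.5
scene bar 178 [536.5  84.9] [49.8 21.4] 88.5 z 98.0
wrist slope [-0.0013 -0.0154] z 0.0608
wrist plate 41507 [535.7  70.1] [161.8 187.3] 87.8 z 60.8
wrist bar 5818 [534.9  60.4] [95.4 20.1] 86.9 z 100.3
wrist bar 238 [552.7  68. ] [4.1 8.8] 57.4 z 99.3
wrist bar 231 [518.3  69.2] [9.8 3.8] 28.1 z 99.2
t 42.45 p [0.5357 0.0598 0.0479] q [2.00e-04 7.19e-01 6.95e-01 4.00e-04] f [ 0.3 -0.7 -3.4] g 0.185 98.53256464004517
yaw -1.95 tilt [0.0008 0.0003]
  -> (534.7, 58.4, 48, -2) delta [-0.0015 -0.0009 -0.0001] spin 0.05
```

View pics/pw2.png

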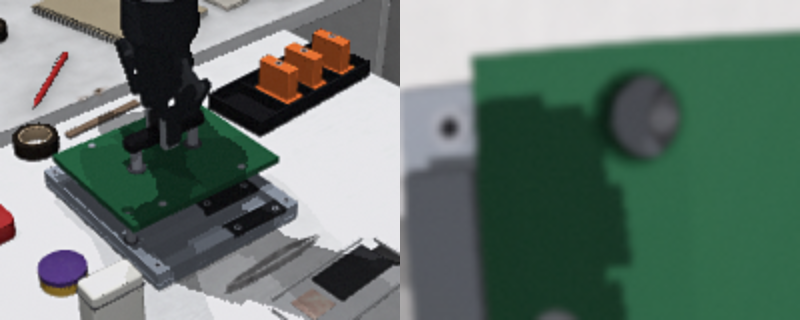

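The crop shows pin 2's tip inside the hole at (663,117), right of the hole's centre at (645,115). I'll turn that into millimetres at the true heights.

```bash
cat >> h.py <<'E'
def ray(p,u,v,z):
    T=np.linalg.inv(p['camera_from_world']);x=(u-p['cx'])/p['fx'];y=(v-p['cy'])/p['fy'];r=np.hypot(x,y)+1e-9;k=np.sin(r)/r
    d=T[:3,:3]@np.array([x*k,-y*k,-np.cos(r)]);o=T[:3,3];return (o+d*(z-o[2])/d[2])*1000
E
python3 - <<'E'
from h import *
p=bot.read_camera('wrist');g=p['img'][80:118,140:185]
hsv=cv2.cvtColor(p['img'],cv2.COLOR_RGB2HSV)
m=np.zeros(hsv.shape[:2],np.uint8);m[80:118,148:182]=(hsv[80:118,148:182,1]<75)
n,l,s,c=cv2.connectedComponentsWithStats(m);k=[i for i in range(1,n) if s[i,4]>60];print([(s[i].tolist(),c[i].round(1).tolist()) for i in k])
h=ray(p,161.25,98.75,.0594);t=ray(p,165.75,99.25,.042);print('hole',h,'tip',t,'tip-hole',t-h)
gr=cv2.cvtColor(p['img'],cv2.COLOR_RGB2GRAY);mm=np.where(m>0,gr,0);print('bright',np.argwhere(mm>=np.percentile(mm[m>0],93)).mean(0)[::-1])
print(np.round(jig(50,-81),1),proj)
E
```

```text
[([153, 89, 17, 20, 270], [160.7, 98.7])]
hole [489.02014258 142.22847157  59.4       ] tip [486.67660845 141.51441721  42.        ] tip-hole [ -2.34353413  -0.71405437 -17.4       ]
bright [154.76190476  80.19047619]
[487.9 142.4] <function proj at 0x7ff60bd65260>
```

Request:
{"name": "send_rows", "arguments": {
  "deltas": "-0.001 -0.002 0 0; -0.001 -0.002 0.004 0; -0.001 -0.002 0.008 0; -0.001 -0.002 0.011 0; -0.001 -0.002 0.014 0"
}}

```text
t: 43.0
eef_pos: [0.5331, 0.0589, 0.033]
tool_rot: [-0.0, 0.719, 0.695, -0.0]
contact_force: [0.3, 0.9, -3.9]
gripper_width: 0.185
grasp_force: 98.7
```

Request:
{"name": "send_rows", "arguments": {
  "deltas": "0 0 0 0; 0 0 0.003 0; 0 0 0.005 0; 0 0 0.005 0"
}}

```text
t: 43.4
eef_pos: [0.5332, 0.0588, 0.0283]
tool_rot: [-0.0, 0.719, 0.695, -0.0]
contact_force: [-0.5, 0.8, -3.0]
gripper_width: 0.185
grasp_force: 98.7
```

Run:
```python
from h import *
plate();go((534,58.9,20,-2))
b=cv2.imread('pics/plate_wrist.png');a=cv2.imread('pics/plate_scene.png')
cv2.imwrite('pics/pw3.png',np.hstack([cv2.resize(a[130:290,160:360],(400,320)),cv2.resize(b[70:150,100:200],(400,320))]))
```

```text
scene slope [ 0.0028 -0.0019] z 0.0398
scene plate 3200 [544.   58.4] [187.  176.3] 88.1 z 39.8
scene bar 101 [520.8  42.2] [12.5 56.9] 15.2 z 76.1
scene bar 181 [533.2  82.7] [27.3 49.4] 15.2 z 78.5
wrist slope [-0.002  -0.0194] z 0.0413
wrist plate 41321 [525.9  83.7] [133.  165.4] 87.9 z 41.2
wrist bar 5816 [533.   59.6] [95.2 20.2] 89.5 z 80.8
wrist bar 246 [516.   68.3] [9.5 3.7] 27.9 z 79.6
wrist bar 234 [550.2  67.1] [4.  8.8] 58.8 z 79.5
t 43.5 p [0.5333 0.0588 0.0285] q [-0.     0.719  0.695 -0.   ] f [ 0.8 -0.  -2.8] g 0.186 98.67664575576782
yaw -1.95 tilt [-0.0001  0.    ]
  -> (534, 58.9, 20, -2) delta [0.0001 0.0007 0.0085] spin 0.05
```

View pics/pw3.png

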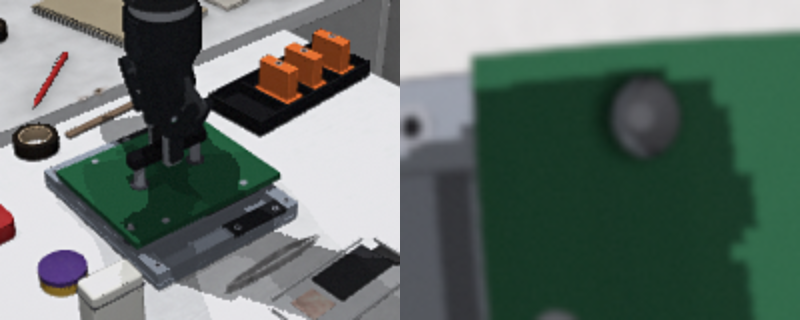

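The pin tip sits centred in the hole at (645,115) with no contact force. Lower it the rest of the way.

Request:
{"name": "send_rows", "arguments": {
  "deltas": "0 0 0.002 0; 0 0 0.004 0; 0 0 0.006 0; 0 0 0.007 0; 0 0 0.008 0"
}}

```text
t: 44.0
eef_pos: [0.5333, 0.0588, 0.0204]
tool_rot: [-0.0, 0.719, 0.695, -0.0]
contact_force: [0.2, 0.8, -3.7]
gripper_width: 0.189
grasp_force: 98.7
```

Request:
{"name": "send_rows", "arguments": {
  "deltas": "0 0 0.001 0; 0 0 0.002 0; 0 0 0.003 0; 0 0 0.003 0"
}}

```text
t: 44.4
eef_pos: [0.5332, 0.0589, 0.0179]
tool_rot: [-0.0, 0.719, 0.695, 0.0]
contact_force: [-1.8, 0.9, 4.3]
gripper_width: 0.186
grasp_force: 99.7
```

It seats at TCP z 0.018, as expected. Release and retreat.

Request:
{"name": "send_rows", "arguments": {
  "deltas": "0 0 0 0; 0 0 0 0; 0 0 0 0; 0 0 0 0",
  "claw": 0.6
}}

```text
t: 44.8
eef_pos: [0.5334, 0.0588, 0.0175]
tool_rot: [0.0, 0.719, 0.695, 0.0]
contact_force: [0.5, -0.7, -0.0]
gripper_width: 0.597
grasp_force: 0.0
```

Request:
{"name": "send_rows", "arguments": {
  "deltas": "0 0 -0.02 0; 0 0 -0.06 0; 0 0 -0.1 0; 0 0 -0.15 0; 0 0 -0.18 0"
}}

```text
t: 45.3
eef_pos: [0.5344, 0.0583, 0.2006]
tool_rot: [0.001, 0.719, 0.695, 0.001]
contact_force: [-0.0, -0.4, -0.8]
gripper_width: 0.598
grasp_force: 0.0
```

Request:
{"name": "send_rows", "arguments": {
  "deltas": "0 0 0 0; 0 0 0 0; 0 0 0 0; 0 0 0 0; 0 0 0 0"
}}

```text
t: 45.8
eef_pos: [0.5326, 0.0586, 0.1965]
tool_rot: [-0.0, 0.719, 0.695, -0.001]
contact_force: [0.1, -0.3, 0.2]
gripper_width: 0.602
grasp_force: 0.0
```

Run:
```python
from h import *
st();plate();p=held();stops(p);P=cloud(p)
for q in ['plate_grip','drift_mid','jig_top','mat','tray']: print(q,[(np.round(r['xyz'],4).tolist(),round(r['confidence'],2)) for r in bot.landmark_of(p,q)[:1]])
cv2.imwrite('pics/end.png',cv2.resize(cv2.imread('pics/plate_scene.png')[130:330,140:400],None,fx=3,fy=3))
```

```text
t 45.8 p [0.5326 0.0586 0.1965] q [-3.000e-04  7.191e-01  6.949e-01 -1.000e-03] f [ 0.1 -0.3  0.2] g 0.602 0.0
scene slope [ 0.0136 -0.0028] z 0.0294
scene plate 3419 [541.9  58.3] [187.1 172.3] 87.9 z 29.4
scene bar 341 [531.9  60.2] [94.9 20.5] 87.5 z 67.8
wrist slope [ 0.001  -0.0014] z 0.0308
wrist plate 16305 [533.1  58.3] [181.1 148.8] 88.1 z 30.8
wrist bar 1449 [532.8  59.7] [94.3 17.8] 88.1 z 70.2
block z [0.0021 0.0063 0.1025 0.103 ] 0.68
stop [ 613.2 -225.4] [ 51.  121.7] 4.0 ztop 0.0524 jig [-89.3 281.7] yrange [-0.2875 -0.1641]
plate_grip [([0.5354, 0.057, 0.0675], 0.92)]
drift_mid [([0.3781, 0.2349, 0.0491], 0.67)]
jig_top []
mat [([0.383, 0.2407, 0.0024], 0.57)]
tray [([0.6111, -0.1998, -0.0003], 0.79)]
```

View pics/end.png

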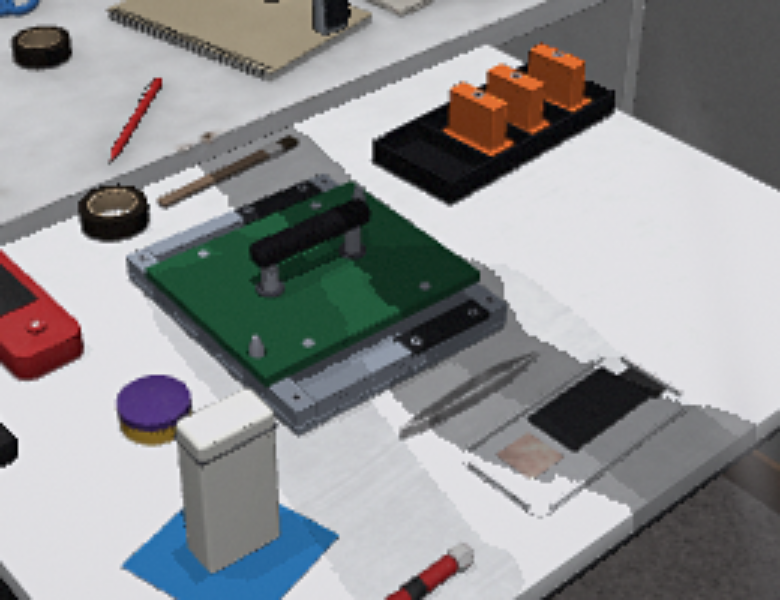

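The final view shows the plate flush with pin 2 through its hole at (257,345), and level at z 0.030. The three stops stand upright in the tray at (480,115), (517,97) and (557,75). The block stands on the mat at (228,480), and the tape roll, tin and brush are where they started. The arm is clear.

```bash
python3 -c "
from station import bot
print(bot.hand_in())"
```

```text
the job is handed in; nothing more can be done
None
```

The job is handed in, but it returned no verdict: the last camera check showed all three stops upright in the tray, the block standing on the mat, the green plate flush over the pins, and the tape roll, tin and brush where they were.

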